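Re-leathered strop: bed it in the lever press and hold the press closed

ROBOT

A 7-joint arm with a two-finger parallel gripper is mounted at the origin on the work surface; the furniture and walls round the work are solid. World frame = base frame: x ahead of the robot, y to its left, z up, the work surface at z = 0. Lengths are in m, angles in rad, forces in N, time in s.
With the tool pointing down it reaches from about 0.4 to 0.85 m from the base axis. Payload 10.4 kg.
Tool frame: the origin (TCP) lies on the centre line of the jaws, within the pads' length; the fingertips stand 11 mm ahead of it and the grasp point (between the pads) lies 8 mm behind it (tip_reach is the distance from the TCP to the fingertips, in m); z points along the fingers, y is the line along which they close (so a half turn about z gives the same grasp; the last joint's range is limited). The gripper opens to 85 mm and grips with 20 to 120 N. Pads are 22 mm wide; open, the fingers measure 114 mm over their backs; the gripper's body (76 mm by 85 mm) begins 54 mm behind the grasp point. The pads swing forward as they close: fully open they stand 13 mm farther back than shut.
Start: joints at [-1.299, 0.332, -0.065, 1.46, 0.022, 1.35, -0.088], TCP at [0.182, 0.598, 0.242] pointing down, gripper open.
Joint ranges: [-2.6, 2.6], [-0.5, 2.12], [-1.47, 1.34], [0.16, 2.42], [-1.27, 4.41], [0.06, 2.06], [-2.6, 2.6]. Speed limits (rad/s): [2.22, 2.22, 2.79, 2.79, 3.14, 3.14, 3.14].

INTERFACE

Orientations are given as a unit quaternion [x, y, z, w].
In Python, from workcell import get_obs, camera, hand_in, tip_reach gives the robot as it stands. The module is installed in compiled form; this text tells all that it offers.
- The arm moves only by the tool move_arm, never from a script. Its argument "plan" is a list of rows, each an object with "delta_pos": the shift along the tool's x, y, z in m, a list of three; "turn": the turn, a rotation vector about the tool's x, y, z in rad, a list of three; "fingers": the closure, from 0 (fully open) to 1 (shut). A call has 1 to 12 rows; each row is the pose to reach, as a shift and turn from the pose commanded when the call began, along the tool's axes at that moment; what a row does not reach only later rows make up. A row lasts 1/8 s, in which the tool goes at most 62.5 mm and 10.7 degrees, less where a joint would pass 70% of its speed; a pose out of reach is approached as far as the arm can. A call with a gripper value outside its range is refused whole. The fingers move at their own pace and stop on an object; "force" is the grip in N (left out, the last holds). Time passes only in rows, so rows that repeat a pose let the fingers close. It gives the time, the measured TCP pose, the force, the opening and the grip force at its end, in the units of the state.
- get_obs(): the state, without advancing time (a new reading comes with each control period).
- camera(name): name is "side" or "top" or "wrist"; returns a dict with "color" (420x560x3 uint8, red, green, blue), "range_z" (420x560 float32, m along the optical axis (not along the pixel's ray), 0 where there is no reading), "fx", "fy", "cx", "cy" (pixels), "R" (3x3) and "t" (3): a world point X has camera coordinates R X + t; the wrist camera has in their place "tool_from_camera" (4x4, takes a point from camera to tool coordinates, whose origin is the TCP and whose axes are the flange's). Camera axes: x right, y down, z forward; pixel columns grow to the right and rows downward; lengths in m; the calibration is good to about 2 mm. A picture is of the moment at which its call begins: read the wrist's pose just before it.
- hand_in(): hands the job in; it is judged then, once.
The state is a dict: "clock": time; "joint_pos": joint angles; "joint_velocities": joint speeds; "tau": joint torques, N m; "position": TCP position; "ee_rot": TCP orientation; "ft_force": force on the tool from outside, world axes, zero at the start; "torque": the same for the moment, N m; "grip_width": opening from 0.0 (shut) to 1.0 (fully open); "grasp_force": force on a finger pad.
Only numpy, scipy, OpenCV 4.12 (cv2) and the standard library are available. Lean on these libraries where they do the work, as an engineer would, in place of code of your own. Each camera call takes 0.05 s, during which the arm holds its last target. There are 200 camera calls.

TASK

The leather on this strop has just been glued down again, so press it while the glue grabs: lay the strop flat in the channel of the green lever press, leather up under the raised felt shoe, bare handle sticking out at the open end and the other end pushed fully home against the end stop, and let go of it. Then pull the spring-loaded lever down until its pointer stands in the green band, never well into the red (that squeezes the joint dry), keep it steadily in the green for at least three seconds, and finish there: the lever springs up when let go, so your program ends while you are still holding it down. Leave the carved corner piece on the left beside the drawing board where it lies.

Things in the scene. Friction and masses are not known exactly. Their poses are not given: they have to be found in the camera images.
- strop: Loose leather strop, 0.16 kg: beech slat 50 mm wide (x), 270 long (y), 14 thick, with a dark green-black leather strip 46 mm wide, 3 mm thick on top (z up), 17 mm over all. Origin: centre of its underside. Leather from y = -65 to +125 mm, the wood ends at +135; the bare pale handle is y = -135 to -65. Starts flat on the bench, leather up.
- leather_mid (a point): Middle of the leather's top face, in the strop's own axes: 30 mm along +y and 17 mm above the strop's origin.
- handle_mid (a point): Middle of the strop's bare handle: 100 mm along -y from the strop's origin, 7 mm above its underside. The handle is 50 mm wide, 14 mm thick, 70 mm long; free to be gripped across its width.
- bed (a point): On the wooden bed of the fixed green lever press, straight under the shoe's middle, 26 mm above the bench. Press axes: -x along the channel to the end stop, +x to its open end, +y towards the lever grip, z up. Bed to x = +83 mm; beyond it all is open, so a bedded strop's handle sticks out in free air. A strop that is home has its leather's middle right over this point.
- shoe: Pressing shoe: pale metal bar 130 mm (x) by 44 (y), 13 thick, grey felt below, hung on a spring under the ram. Origin: centre of its underside; lever up it is 57 mm above the bed (40 mm above a bedded strop's leather). It sinks 98 mm per rad of lever until it meets the work; then the ram goes on and squeezes the spring (5 N at first, 1000 N/m).
- lever (a joint): Lever angle, rad: 0 = up at rest (grip end 0.30 rad above level), grows as pulled down; level at 0.30, shoe meets a bedded strop at 0.41, green band 0.48 to 0.57, red 0.57 to 0.66 (hard stop). Springs back to 0 if let go; holding it in the green takes about 11 to 17 N. Black pointer needle on the lever; quadrant plate (white, green, red from the top) faces press +x.
- lever_grip (a point): Middle of the lever's black round grip, 200 mm from the pivot: 25 to 29 mm thick, 90 mm long, its long axis along the lever (this point's y axis, outwards), free on all sides. 267 mm above the bench with the lever up, 172 mm at 0.48, 155 mm at 0.57. From above it can be gripped across or pushed down.
- lever_pivot (a point): The lever's pivot axle on the press: 95 mm along press -y from the shoe's middle, 208 mm above the bench. The axle runs along press x; the lever swings in the upright plane through the shoe's middle.
- press: The whole fixed lever press; origin on the bench 26 mm under point bed, same axes. Column at press y = -63 to -121 mm. High parts: quadrant plate (top 258 mm, x about +21 mm, y = 9 to 48 mm), pivot cheeks (228 mm); ram guide (21 mm round the shoe's middle) from 135 mm up. Near it: a brush tin (105 mm high) by the stop end, a sloping board (edge 80 mm high) past the open end.
- end_stop (a point): Middle of the foot of the end stop's face at the closed end of the channel, 105 mm along press -x from point bed, at bed height; the stop is 20 mm high. Channel: 55 mm wide, steel fence at press y = -27.5 mm (18 mm high, x to +73 mm), low steel lip at y = +27.5 mm (6 mm high, x = -95 to +55). With the lever up the way in is under the shoe from the lever side (+y) or the open end.
- corner: Bystander: loose piece of carved pale moulding, a corner sample, 66 x 165 x 43 mm, lying on the bench at the far left beside the drawing board; origin at the centre of its underside.
- brush_tin: Obstacle: fixed grey round tin with brushes, 68 mm across, 105 mm high (brushes to about 200 mm), on the bench near the press's stop end on its lever side; leave room for the strop's end beside it. Origin at the centre of its underside.

How it is judged:
By the outcome, as a careful person would: the job done as asked, in the order asked, and still so for the second after the job is handed in, while the arm keeps its last pose, push and grip.
It also fails if it takes over 69 s, if anything falls off the work surface, if the arm or the gripper's body presses on something with over 40 N, if the wrist force passes 120 N, or if a joint passes its speed limit or range.

## Working session

There is one attempt and no reset: what is moved stays moved. The work goes in short steps, Python scripts to look and compute and a tool call to move; the robot and the scene stay as the last step left them, time stands still between calls to the robot, and variables do not carry over. Pictures are saved under pics/ and viewed, at most 10 in all, crops included, and the job is handed in when it is done.

Besides the shell and the picture viewer there is one more tool, called after ">>>" by a JSON object that holds its "method" and its "body". move_arm: Moves the arm, as the interface text tells. Its arguments: {"type":"object","properties":{"plan":{"type":"array","items":{"type":"object","properties":{"delta_pos":{"type":"array","items":{"type":"number"}},"turn":{"type":"array","items":{"type":"number"}},"fingers":{"type":"number"}}}},"force":{"type":"number"}},"required":["plan"]}

```bash
mkdir -p pics
python3 - <<'E'
from workcell import get_obs,camera,tip_reach
import cv2,numpy as np
o=get_obs();print({k:np.round(v,3) for k,v in o.items()},tip_reach)
for n in ["side","top"]:
    c=camera(n);cv2.imwrite(f"pics/{n}0.png",c["color"][:,:,::-1]);np.savez(f"{n}0.npz",**c)
    print(n,c["fx"],c["cx"],c["cy"],np.round(c["R"],3),np.round(c["t"],3))
c=camera("wrist");print(c["tool_from_camera"])
E
```

```text
{'clock': np.float64(0.0), 'joint_pos': array([-1.299,  0.333, -0.065,  1.461,  0.022,  1.35 , -0.088]), 'joint_velocities': array([ 0.002, -0.001,  0.002,  0.   ,  0.   , -0.001,  0.001]), 'tau': array([ 0.0000e+00, -6.2544e+01,  4.9000e-02, -3.9160e+01,  1.6000e-02,
        1.0000e-02, -0.0000e+00]), 'position': array([0.181, 0.598, 0.242]), 'ee_rot': array([ 0.147,  0.989, -0.001, -0.   ]), 'ft_force': array([-0.592,  0.322,  0.026]), 'torque': array([-0.027, -0.065,  0.021]), 'grasp_force': np.float64(0.0), 'grip_width': np.float64(1.002)} 0.011
side 408.11064844410527 280.72988949866453 213.27317357741407 [[-0.999 -0.04  -0.006]
 [-0.014  0.466 -0.885]
 [ 0.038 -0.884 -0.466]] [0.468 0.173 1.054]
top 533.1194671665966 285.34464109343895 219.4434992064785 [[ 0.062 -0.998 -0.006]
 [-0.974 -0.059 -0.218]
 [ 0.218  0.02  -0.976]] [-0.098  0.496  1.67 ]
[[-2.69880634e-04 -9.65614979e-01 -2.59976227e-01  6.45900239e-02]
 [ 9.99999845e-01 -1.34233882e-04 -5.39519891e-04  1.66060045e-03]
 [ 4.86070871e-04 -2.59976333e-01  9.65614866e-01 -1.32121339e-01]
 [ 0.00000000e+00  0.00000000e+00  0.00000000e+00  1.00000000e+00]]
```

View pics/top0.png

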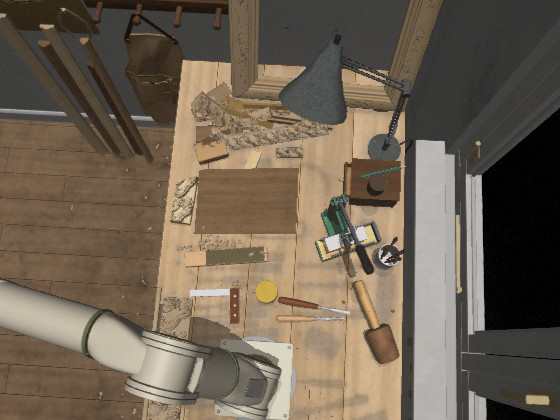

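View pics/side0.png

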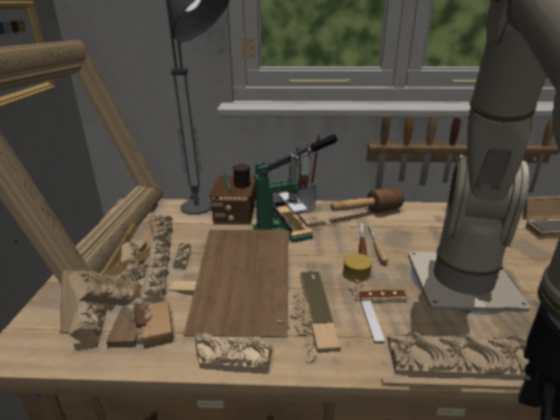

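The top view shows the strop at about (185–268, 250–266) with its handle on the left. The press is around (348, 240), the lever grip at (362, 262), the tin at (387, 257) and the drawing board at (197–298, 170–233). The side view agrees. Next I'll get coarse positions.

```bash
cat > h.py <<'E'
import numpy as np,cv2
from scipy.spatial.transform import Rotation as Ro
def cloud(c,pose=None):
    z=c["range_z"].astype(float);v,u=np.mgrid[:z.shape[0],:z.shape[1]]
    P=np.stack([(u-c["cx"])/c["fx"]*z,(v-c["cy"])/c["fy"]*z,z],-1)
    if pose is None: X=(P-c["t"])@c["R"]
    else:
        T=c["tool_from_camera"];X=P@T[:3,:3].T+T[:3,3]
        X=X@Ro.from_quat(pose["ee_rot"]).as_matrix().T+pose["position"]
    X[z==0]=np.nan
    return X
def rect(X,m):
    p=X[m][:,:2].astype(np.float32);return cv2.minAreaRect(p)
E
python3 - <<'E'
from h import *
c=dict(np.load("top0.npz"));X=cloud(c)
for n,(u,v) in dict(handle=(193,258),leather=(235,256),gripend=(369,271),gripmid=(362,259),lev=(340,205),tin=(387,257),boardBL=(196,232),boardBR=(297,232),boardTR=(297,170),bench=(220,275),bed=(325,250),bed2=(378,232),quad=(345,232)).items(): print(n,np.round(X[v,u],3))
# strop: hsv in roi, height
roi=np.zeros(X.shape[:2],bool);roi[240:275,180:275]=1
m=roi&(X[...,2]>0.009)&(X[...,2]<.03);print(m.sum(),rect(X,m))
print(c["color"][258,193],c["color"][256,235],c["color"][275,220])
im=c["color"][150:300,270:420,::-1];cv2.imwrite("pics/presscrop.png",cv2.resize(im,(600,600),interpolation=cv2.INTER_CUBIC))
E
```

```text
handle [0.363 0.226 0.016]
leather [0.378 0.09  0.016]
gripend [ 0.319 -0.308  0.289]
gripmid [ 0.353 -0.29   0.277]
lev [ 0.518 -0.228  0.217]
tin [ 0.407 -0.406  0.004]
boardBL [0.45  0.224 0.019]
boardBR [ 0.473 -0.107  0.   ]
boardTR [ 0.661 -0.095  0.084]
bench [0.315 0.135 0.003]
bed [ 0.414 -0.201  0.027]
bed2 [ 0.479 -0.368  0.05 ]
quad [ 0.449 -0.251  0.167]
1372 ((0.37487858533859253, 0.11897414177656174), (0.11185795813798904, 0.3050054907798767), 3.2371585369110107)
[213 173 130] [104  94  70] [198 169 132]
```

View pics/presscrop.png

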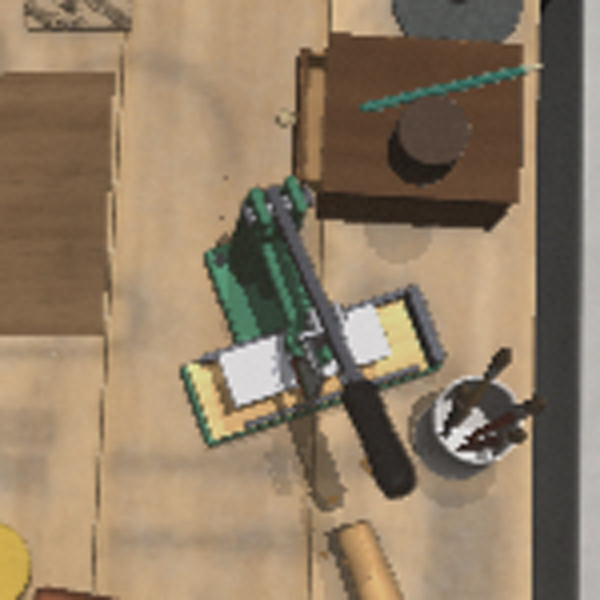

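The channel runs from lower-left (open end) to upper-right (end stop). Press +x is at about 111° in the world frame, and the lever grip points toward the robot, slightly right. Next I'll move the wrist camera over the strop.

```bash
cat >> h.py <<'E'
def go(o,pos,yaw_y):
    "print tool-frame shift/turn to reach pos, pointing down, tool y at world yaw (deg)"
    R=Ro.from_quat(o["ee_rot"]);a=np.radians(yaw_y);y=np.array([np.cos(a),np.sin(a),0]);z=np.array([0,0,-1.]);x=np.cross(y,z)
    G=Ro.from_matrix(np.stack([x,y,z],1))
    print("dpos",np.round(R.inv().apply(np.array(pos)-o["position"]),4),"turn",np.round((R.inv()*G).as_rotvec(),4))
E
python3 -c "
from h import *;from workcell import get_obs
go(get_obs(),[.38,.16,.22],6.3)"
```

```text
dpos [-0.3171 -0.3612  0.0221] turn [-9.000e-04  7.000e-04  1.166e+00]
```

>>> {"method": "move_arm", "body": {"plan": [{"delta_pos": [-0.317, -0.361, 0.02], "turn": [0, 0, 1.166], "fingers": 0}, {"delta_pos": [-0.317, -0.361, 0.02], "turn": [0, 0, 1.166], "fingers": 0}, {"delta_pos": [-0.317, -0.361, 0.02], "turn": [0, 0, 1.166], "fingers": 0}, {"delta_pos": [-0.317, -0.361, 0.02], "turn": [0, 0, 1.166], "fingers": 0}, {"delta_pos": [-0.317, -0.361, 0.02], "turn": [0, 0, 1.166], "fingers": 0}, {"delta_pos": [-0.317, -0.361, 0.02], "turn": [0, 0, 1.166], "fingers": 0}, {"delta_pos": [-0.317, -0.361, 0.02], "turn": [0, 0, 1.166], "fingers": 0}, {"delta_pos": [-0.317, -0.361, 0.02], "turn": [0, 0, 1.166], "fingers": 0}, {"delta_pos": [-0.317, -0.361, 0.02], "turn": [0, 0, 1.166], "fingers": 0}, {"delta_pos": [-0.317, -0.361, 0.02], "turn": [0, 0, 1.166], "fingers": 0}, {"delta_pos": [-0.317, -0.361, 0.02], "turn": [0, 0, 1.166], "fingers": 0}, {"delta_pos": [-0.317, -0.361, 0.02], "turn": [0, 0, 1.166], "fingers": 0}]}}

```text
clock: 1.65
position: [0.3797, 0.1613, 0.2222]
ee_rot: [0.667, 0.745, -0.0, 0.0]
ft_force: [0.1, 0.1, 1.5]
grip_width: 0.999
grasp_force: 0.0
```

Run:
```python
from h import *;from workcell import get_obs,camera
o=get_obs();c=camera("wrist");np.savez("w1.npz",**c,**{k:o[k] for k in("position","ee_rot")})
print({k:np.round(o[k],3) for k in("clock","position","ee_rot","joint_pos","ft_force")})
cv2.imwrite("pics/w1.png",c["color"][:,:,::-1]);X=cloud(c,o);print(c["fx"])
m=(X[...,2]>0.01)&(X[...,2]<.03);print(m.sum())
n,l,s,ct=cv2.connectedComponentsWithStats(m.astype(np.uint8))
for i in range(1,n):
    if s[i,4]>800: print(s[i],rect(X,l==i),np.nanmedian(X[l==i][:,2]))
print(np.nanmedian(X[...,2]))
```

```text
{'clock': np.float64(1.65), 'position': array([0.38 , 0.161, 0.222]), 'ee_rot': array([ 0.667,  0.745, -0.   ,  0.   ]), 'joint_pos': array([-0.895, -0.16 ,  0.35 ,  2.023,  0.057,  1.27 , -0.455]), 'ft_force': array([0.142, 0.05 , 1.52 ])}
368.5145788533102
49884
[    0     0   127   107 10243] ((0.18340027332305908, 0.26136070489883423), (0.08605644106864929, 0.10755430161952972), 89.20146942138672) 0.022922905489640433
[ 399   18  161  112 3883] ((0.5550162196159363, 0.27857205271720886), (0.06592316180467606, 0.14947718381881714), 86.28386688232422) 0.02252734034174317
[ 440   23   42   57 1155] ((0.5182363390922546, 0.2925778329372406), (0.02225307933986187, 0.0466567799448967), 43.76876449584961) 0.025675757526144205
[  240    77    82   272 14958] ((0.3900323212146759, 0.12396613508462906), (0.07335293292999268, 0.2696593105792999), 7.320147514343262) 0.01683393808220099
[  354   117   206    91 13452] ((0.5415154695510864, 0.203069269657135), (0.18794132769107819, 0.06445328146219254), 1.6123619079589844) 0.0242265089618576
[  50  229  139   57 3823] ((0.23380939662456512, 0.08201570808887482), (0.05121634528040886, 0.13730336725711823), 82.47970581054688) 0.015388954179286068
0.01774824358147528
```

View pics/w1.png

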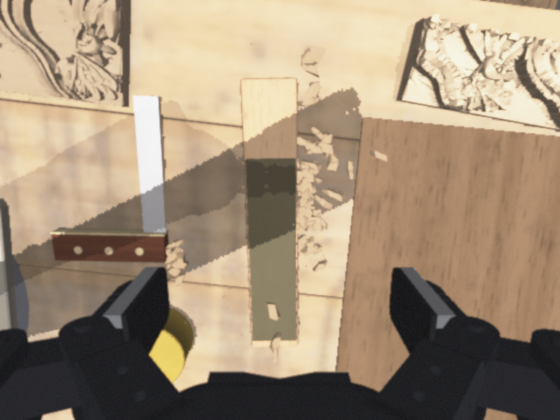

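The strop is clear in the wrist view: handle corners at (242,79) and (297,78), far end at (250–298, 347), with shavings along its right side. I'll fit its edges.

Run:
```python
from h import *
c=dict(np.load("w1.npz"));X=cloud(c,c)
m=(X[...,2]>0.009)&(X[...,2]<.03);L=[];Rr=[]
for v in range(85,340):
    r=m[v,225:320]; d=np.flatnonzero(r)
    # run containing col 270
    a=b=270
    while m[v,a-1]: a-=1
    while m[v,b+1] and b<330: b+=1
    L.append(X[v,a]);Rr.append(X[v,b])
L=np.array(L);Rr=np.array(Rr)
w=np.linalg.norm(L-Rr,axis=1);print(np.percentile(w,[5,25,50,75,95]))
ok=w<.056
for E in(L,Rr):
    e=E[ok];vx,vy,x0,y0=cv2.fitLine(e[:,:2].astype(np.float32),cv2.DIST_HUBER,0,.01,.01).ravel();print(np.degrees(np.arctan2(vy,vx)),x0,y0,"x at y=.22,.1:",x0+vx/vy*(.22-y0),x0+vx/vy*(.1-y0))
for u in (255,270,285):
    col=np.flatnonzero(m[60:370,u])+60;a=b=200
    while m[a-1,u]:a-=1
    while m[b+1,u]:b+=1
    print(u,a,b,X[a,u],X[b,u])
print(X[100,270],X[250,270],X[60,200],X[370,220])
```

```text
[0.02675943 0.0481035  0.04874874 0.04953591 0.06844364]
-82.65041 0.34939587 0.15776052 x at y=.22,.1: 0.34136805 0.35684597
-82.54639 0.40547612 0.10536407 x at y=.22,.1: 0.39047843 0.4061779
255 78 331 [0.34996597 0.25426022 0.0130096 ] [0.3736687  0.00762727 0.0178234 ]
270 93 306 [0.36436741 0.24319118 0.01531937] [0.38570994 0.04389561 0.02824515]
285 83 204 [0.3764988  0.25310645 0.01246172] [0.38896726 0.1453639  0.01637525]
[0.36495088 0.23738441 0.01403702] [0.37972174 0.09835122 0.01794537] [0.2987385  0.26488855 0.00053431] [ 0.33928065 -0.05731374  0.00091741]
```

Run:
```python
from h import *;from workcell import get_obs
c=dict(np.load("w1.npz"));X=cloud(c,c)
a=np.radians(-82.6);d=np.array([np.cos(a),np.sin(a)]);n=np.array([-d[1],d[0]])
P=X[...,:2]-np.array([.3615,.256])
s=P@d;t=P@n
for s0 in range(0,80,8):
    print(s0,[ (int(1000*np.nanmax(X[...,2][k])) if (k:=(abs(s-s0/1e3)<.004)&(abs(t-t0/1e3)<.003)).any() else None) for t0 in range(-60,66,6)])
go(get_obs(),[.3655,.2245,.06],7.4);go(get_obs(),[.3655,.2245,.012],7.4)
```

```text
0 [2, 2, 2, 1, 2, 2, 15, 15, 15, 15, 15, 15, 15, 15, 15, 2, 5, 7, 4, 2, 1]
8 [2, 2, 2, 2, 2, 2, 15, 16, 16, 16, 16, 16, 15, 15, 15, 1, 8, 7, 5, 2, 2]
16 [2, 2, 2, 2, 2, 2, 16, 16, 15, 15, 16, 15, 16, 16, 15, 9, 11, 12, 9, 2, 2]
24 [2, 2, 2, 1, 1, 1, 15, 16, 16, 15, 16, 15, 17, 16, 15, 9, 10, 12, 5, 1, 1]
32 [2, 2, 2, 2, 2, 2, 15, 16, 15, 16, 15, 16, 16, 15, 15, 1, 1, 2, 2, 1, 1]
40 [1, 1, 2, 1, 2, 1, 16, 15, 16, 16, 15, 16, 15, 16, 16, 1, 11, 12, 2, 1, 2]
48 [2, 2, 2, 1, 2, 1, 15, 15, 16, 16, 15, 16, 16, 17, 15, 2, 10, 13, 10, 9, 3]
56 [2, 2, 2, 2, 1, 2, 16, 16, 16, 15, 15, 16, 16, 16, 15, 8, 10, 14, 14, 12, 2]
64 [1, 2, 1, 2, 1, 2, 15, 16, 15, 16, 15, 15, 16, 16, 16, 10, 12, 11, 13, 12, 9]
72 [1, 2, 2, 1, 2, 2, 302, 19, 307, 308, 308, 18, 18, 308, 308, 307, 13, 14, 6, 12, 13]
dpos [ 0.0646 -0.0071  0.1622] turn [-0.0001  0.0001 -0.0178]
dpos [ 0.0646 -0.0071  0.2102] turn [-0.0001  0.0001 -0.0178]
```

>>> {"method": "move_arm", "body": {"plan": [{"delta_pos": [0.065, -0.007, 0.162], "turn": [0, 0, -0.018], "fingers": 0.15}, {"delta_pos": [0.065, -0.007, 0.162], "turn": [0, 0, -0.018], "fingers": 0.15}, {"delta_pos": [0.065, -0.007, 0.162], "turn": [0, 0, -0.018], "fingers": 0.15}, {"delta_pos": [0.065, -0.007, 0.162], "turn": [0, 0, -0.018], "fingers": 0.15}, {"delta_pos": [0.065, -0.007, 0.185], "turn": [0, 0, -0.018], "fingers": 0.15}, {"delta_pos": [0.065, -0.007, 0.19], "turn": [0, 0, -0.018], "fingers": 0.15}, {"delta_pos": [0.065, -0.007, 0.195], "turn": [0, 0, -0.018], "fingers": 0.15}]}}

```text
clock: 2.58
position: [0.3668, 0.2247, 0.0285]
ee_rot: [0.661, 0.751, 0.001, 0.0]
ft_force: [-0.2, 0.2, 0.5]
grip_width: 0.852
grasp_force: 0.0
```

>>> {"method": "move_arm", "body": {"plan": [{"delta_pos": [-0.001, -0.001, 0.004], "turn": [0, 0, 0], "fingers": 0.15}, {"delta_pos": [-0.001, -0.001, 0.008], "turn": [0, 0, 0], "fingers": 0.15}, {"delta_pos": [-0.001, -0.001, 0.011], "turn": [0, 0, 0], "fingers": 0.15}, {"delta_pos": [-0.001, -0.001, 0.014], "turn": [0, 0, 0], "fingers": 0.15}, {"delta_pos": [-0.001, -0.001, 0.014], "turn": [0, 0, 0], "fingers": 0.15}]}}

```text
clock: 3.2
position: [0.365, 0.2232, 0.0131]
ee_rot: [0.66, 0.751, -0.0, -0.0]
ft_force: [0.6, 0.3, 0.5]
grip_width: 0.852
grasp_force: 0.0
```

No contact with the shavings. Now I'll grip.

>>> {"method": "move_arm", "body": {"plan": [{"delta_pos": [0, 0, 0], "turn": [0, 0, 0], "fingers": 0.6}, {"delta_pos": [0, 0, 0], "turn": [0, 0, 0], "fingers": 0.6}, {"delta_pos": [0, 0, 0], "turn": [0, 0, 0], "fingers": 0.6}, {"delta_pos": [0, 0, 0], "turn": [0, 0, 0], "fingers": 0.6}, {"delta_pos": [0, 0, 0], "turn": [0, 0, 0], "fingers": 0.6}, {"delta_pos": [0, 0, -0.03], "turn": [0, 0, 0], "fingers": 0.6}, {"delta_pos": [0, 0, -0.06], "turn": [0, 0, 0], "fingers": 0.6}, {"delta_pos": [0, 0, -0.09], "turn": [0, 0, 0], "fingers": 0.6}, {"delta_pos": [0, 0, -0.09], "turn": [0, 0, 0], "fingers": 0.6}], "force": 90}}

```text
clock: 4.32
position: [0.3661, 0.2242, 0.1051]
ee_rot: [0.66, 0.751, 0.002, -0.0]
ft_force: [-0.7, 0.6, -2.0]
grip_width: 0.554
grasp_force: 93.9
```

Run:
```python
from h import *;from workcell import get_obs,camera
o=get_obs();c=camera("wrist");X=cloud(c,o)
go(o,[.37,-.085,.15],-10)
# held strop in tool coordinates
T=(X-o["position"])@Ro.from_quat(o["ee_rot"]).as_matrix()
m=(T[...,2]>-.03)&(T[...,2]<.05)&(abs(T[...,1])<.028)&(T[...,0]<.05)&(T[...,0]>-.25)
for x0 in np.arange(-.24,.05,.02):
    k=m&(abs(T[...,0]-x0)<.003)
    if k.sum()>5: print(round(x0,2),k.sum(),np.round([T[k][:,1].min(),T[k][:,1].max(),np.median(T[k][:,2])],4))
print(T[m][:,0].min(),T[m][:,0].max())
```

```text
dpos [-0.307  -0.0354 -0.0458] turn [ 0.0027 -0.0032  0.3025]
-0.04 443 [-0.0237  0.0262 -0.0008]
-0.02 1546 [-0.0237  0.0263 -0.    ]
-0.0 2281 [-0.024   0.0268 -0.0006]
0.02 1928 [-0.0235  0.0265 -0.0006]
-0.040587476090197985 0.03355191059194967
```

>>> {"method": "move_arm", "body": {"plan": [{"delta_pos": [-0.06, -0.007, -0.045], "turn": [0, 0, 0.15], "fingers": 0.6}, {"delta_pos": [-0.12, -0.014, -0.045], "turn": [0, 0, 0.3], "fingers": 0.6}, {"delta_pos": [-0.18, -0.021, -0.045], "turn": [0, 0, 0.3], "fingers": 0.6}, {"delta_pos": [-0.24, -0.028, -0.045], "turn": [0, 0, 0.3], "fingers": 0.6}, {"delta_pos": [-0.28, -0.033, -0.045], "turn": [0, 0, 0.3], "fingers": 0.6}, {"delta_pos": [-0.307, -0.035, -0.045], "turn": [0, 0, 0.3], "fingers": 0.6}, {"delta_pos": [-0.307, -0.035, -0.045], "turn": [0, 0, 0.3], "fingers": 0.6}, {"delta_pos": [-0.307, -0.035, -0.045], "turn": [0, 0, 0.3], "fingers": 0.6}]}}

```text
clock: 5.38
position: [0.3691, -0.085, 0.1476]
ee_rot: [0.765, 0.644, -0.001, -0.0]
ft_force: [-0.6, 0.4, -1.2]
grip_width: 0.551
grasp_force: 93.9
```

Run:
```python
from h import *;from workcell import get_obs,camera
o=get_obs();c=camera("wrist");np.savez("w2.npz",**c,**{k:o[k] for k in("position","ee_rot")})
print({k:np.round(o[k],3) for k in("clock","position","joint_pos","ft_force","grasp_force")})
s=camera("side");np.savez("s2.npz",**s)
a=c["color"][:,:,::-1];b=cv2.resize(s["color"][120:280,200:410,::-1],(560,427),interpolation=cv2.INTER_CUBIC)
v=np.vstack([a,b]);cv2.imwrite("pics/w2.png",cv2.resize(v,None,fx=.7,fy=.7,interpolation=cv2.INTER_AREA))
```

```text
{'clock': np.float64(5.375), 'position': array([ 0.369, -0.085,  0.148]), 'joint_pos': array([-0.667, -0.245,  0.706,  2.208,  0.175,  1.129, -0.224]), 'ft_force': array([-0.643,  0.43 , -1.171]), 'grasp_force': np.float64(93.879)}
```

View pics/w2.png

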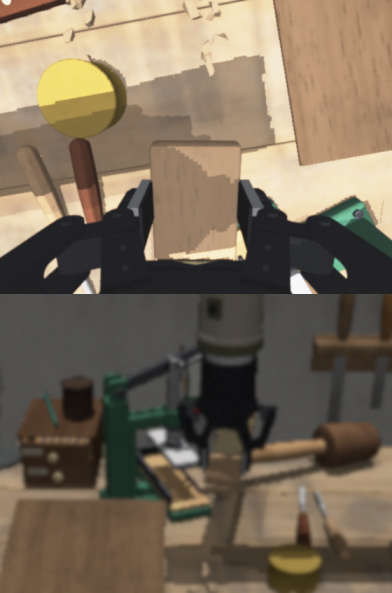

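The wrist view shows only the held handle, because the gripper hides the press. I'll locate the press from the shoe, lever and tin in the unobstructed first top and side images.

Run:
```python
from h import *
for n in("top0","side0"):
    c=dict(np.load(n+".npz"));X=cloud(c);col=c["color"].astype(int);z=X[...,2]
    near=(abs(X[...,0]-.429)<.15)&(abs(X[...,1]+.261)<.2)
    sat=col.max(-1)-col.min(-1)
    m=near&(z>.088)&(z<.104)&(sat<40)
    nl,l,s,ct=cv2.connectedComponentsWithStats(m.astype(np.uint8))
    keep=np.isin(l,[i for i in range(1,nl) if s[i,4]>15])
    keep&=(np.hypot(X[...,0]-.429,X[...,1]+.261)<.09)
    print(n,"shoe",keep.sum(),rect(X,keep),np.median(z[keep]))
    # lever
    d=near&(z>.2)&(z<.31)&(col.max(-1)<110);p=X[d]
    v=cv2.fitLine(p.astype(np.float32),cv2.DIST_HUBER,0,.01,.01).ravel();print(" lever",d.sum(),np.round(v,4),"yaw",np.degrees(np.arctan2(v[1],v[0])),"elev",np.degrees(np.arcsin(v[2])))
    b=near&(z>.02)&(z<.034)&(np.hypot(X[...,0]-.429,X[...,1]+.261)<.13)&(sat>60);print(" bed",b.sum(),rect(X,b))
    t=near&(abs(z-.105)<.012)&(np.hypot(X[...,0]-.40,X[...,1]+.385)<.05);print(" tin",t.sum(),cv2.minEnclosingCircle(X[t][:,:2].astype(np.float32)))
    e=near&(z>.042)&(z<.05)&(np.hypot(X[...,0]-.466,X[...,1]+.36)<.05);print(" stop",e.sum(),rect(X,e) if e.sum()>4 else "")
    q=(abs(X[...,0]-.3823)<.07)&(abs(X[...,1]-.16+.27)<.06)
```

```text
top0 shoe 351 ((0.44332581758499146, -0.26077204942703247), (0.045230187475681305, 0.12988917529582977), 21.834993362426758) 0.09598947019865887
 lever 688 [ 0.884   0.3615 -0.2964  0.4144 -0.2719  0.2593] yaw 22.238369 elev -17.241608
 bed 271 ((0.47938695549964905, -0.2570931911468506), (0.13257932662963867, 0.18397581577301025), 22.338886260986328)
 tin 97 ((0.3989054262638092, -0.3949414789676666), 0.034793730825185776)
 stop 49 ((0.4694075286388397, -0.3560299575328827), (0.09057141095399857, 0.03519798815250397), 12.11670207977295)
side0 shoe 275 ((0.4456328749656677, -0.25103992223739624), (0.10299835354089737, 0.12016139924526215), 62.79698944091797) 0.09617520984982117
 lever 1020 [ 0.8953  0.3393 -0.2887  0.4197 -0.2594  0.2439] yaw 20.758558 elev -16.780228
 bed 127 ((0.4369804561138153, -0.27146923542022705), (0.05868113413453102, 0.18351739645004272), 16.782312393188477)
 tin 68 ((0.39035457372665405, -0.3940913677215576), 0.03737019747495651)
 stop 29 ((0.4659871459007263, -0.3614841401576996), (0.09627275913953781, 0.02799292653799057), 21.787328720092773)
```

```bash
cat >> h.py <<'E'
C=np.array([.4433,-.2608]);YAW=21.9
_a=np.radians(YAW);PY=-np.array([np.cos(_a),np.sin(_a)]);PX=np.array([-np.sin(_a),np.cos(_a)])
def pw(x,y,z): return np.r_[C+x*PX+y*PY,z]
def inp(p): d=np.asarray(p)[:2]-C;return np.round([d@PX,d@PY,p[2]],4)
E
python3 - <<'E'
from h import *;from workcell import get_obs
o=get_obs();print(inp(o["position"]))
go(o,[.3705,-.085,.0634],-10);go(o,pw(.19,0,.0634),YAW)
E
```

```text
[0.1909 0.003  0.1478]
dpos [0.0001 0.0013 0.0844] turn [-0.0008  0.0004  0.0041]
dpos [0.0009 0.0031 0.0844] turn [-9.000e-04  2.000e-04 -5.527e-01]
```

>>> {"method": "move_arm", "body": {"plan": [{"delta_pos": [0.001, 0.003, 0.04], "turn": [0, 0, 0], "fingers": 0.6}, {"delta_pos": [0.001, 0.003, 0.075], "turn": [0, 0, 0], "fingers": 0.6}, {"delta_pos": [0.001, 0.003, 0.0845], "turn": [0, 0, 0], "fingers": 0.6}, {"delta_pos": [0.001, 0.003, 0.0845], "turn": [0, 0, 0], "fingers": 0.6}, {"delta_pos": [0.001, 0.003, 0.0845], "turn": [0, 0, -0.1], "fingers": 0.6}, {"delta_pos": [0.001, 0.003, 0.0845], "turn": [0, 0, -0.2], "fingers": 0.6}]}}

```text
clock: 6.22
position: [0.3736, -0.085, 0.0651]
ee_rot: [0.696, 0.718, 0.001, 0.0]
ft_force: [0.7, -0.2, -2.3]
grip_width: 0.549
grasp_force: 93.9
```

Run:
```python
from h import *;from workcell import get_obs,camera
o=get_obs();print(inp(o["position"]),o["ft_force"])
s=camera("side");t=camera("top")
a=cv2.resize(s["color"][150:260,220:370,::-1],(600,440),interpolation=cv2.INTER_CUBIC)
b=cv2.resize(t["color"][190:300,260:410,::-1],(600,440),interpolation=cv2.INTER_CUBIC)
cv2.imwrite("pics/s3.png",cv2.resize(np.vstack([a,b]),None,fx=.68,fy=.68))
go(o,pw(.19,0,.0634),YAW)
# strop height in side/top cloud
for n,c in(("s",s),("t",t)):
    X=cloud(c);a=Ro.from_quat(o["ee_rot"]).as_matrix();T=(X-o["position"])@a
    for x0 in(-.08,-.12,-.16,-.2,-.225):
        k=(abs(T[...,0]-x0)<.008)&(abs(T[...,1])<.04)&(abs(X[...,2]-.066)<.025)
        if k.sum()>3: print(n,x0,k.sum(),np.round([np.median(X[k][:,2]),T[k][:,1].min(),T[k][:,1].max()],4))
```

```text
[ 0.1891 -0.0009  0.0651] [ 0.67637135 -0.15709668 -2.30201533]
dpos [ 0.0005 -0.0012  0.0017] turn [ 0.002  -0.0004 -0.3507]
s -0.08 33 [ 0.067  -0.0241  0.0109]
s -0.12 4 [0.0859 0.0324 0.0387]
t -0.08 79 [ 0.0651 -0.0254  0.0241]
t -0.12 84 [ 0.0654 -0.0259  0.0266]
t -0.16 81 [ 0.0653 -0.0259  0.0373]
t -0.2 81 [ 0.0641 -0.0245  0.0251]
t -0.225 43 [ 0.0624 -0.0256  0.0148]
```

View pics/s3.png

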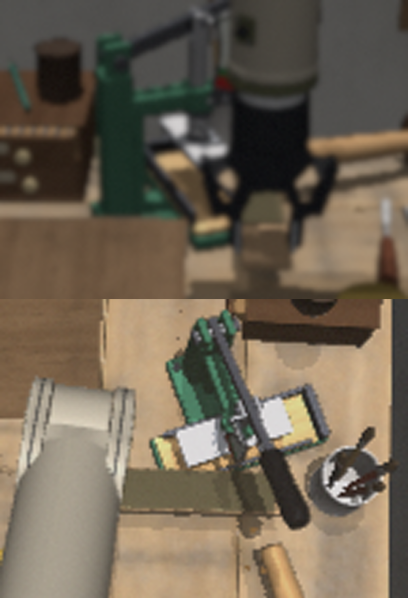

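The strop is level, about 3 mm low at the tip, and clear of the tin and the lip. I'll raise it 4 mm and swing it in under the shoe.

>>> {"method": "move_arm", "body": {"plan": [{"delta_pos": [0, 0.001, -0.004], "turn": [0, 0, 0], "fingers": 0.6}, {"delta_pos": [0, 0.001, -0.004], "turn": [0, 0, -0.1], "fingers": 0.6}, {"delta_pos": [0, 0, -0.004], "turn": [0, 0, -0.2], "fingers": 0.6}, {"delta_pos": [0, -0.001, -0.004], "turn": [0, 0, -0.3], "fingers": 0.6}, {"delta_pos": [0, -0.001, -0.004], "turn": [0, 0, -0.35], "fingers": 0.6}, {"delta_pos": [0, -0.001, -0.004], "turn": [0, 0, -0.35], "fingers": 0.6}]}}

```text
clock: 7.08
position: [0.372, -0.0852, 0.0683]
ee_rot: [0.562, 0.827, 0.0, 0.0]
ft_force: [0.1, 0.8, -1.8]
grip_width: 0.553
grasp_force: 93.9
```

```bash
cat > meas.py <<'E'
from h import *;from workcell import get_obs,camera
o=get_obs();print(inp(o["position"]),"F",np.round(o["ft_force"]@np.c_[np.r_[PX,0],np.r_[PY,0],[0,0,1]],1),"M",np.round(o["torque"],2),"grip",o["grip_width"],o["grasp_force"],"t",o["clock"])
R=Ro.from_quat(o["ee_rot"]).as_matrix();print("tooly yaw",np.degrees(np.arctan2(R[1,1],R[0,1])))
for n in("top","side"):
    c=camera(n);X=cloud(c);P=np.stack([(X[...,:2]-C)@PX,(X[...,:2]-C)@PY],-1)
    for x0 in(-.09,-.075,-.02,.02,.07,.075,.09,.1,.11):
        k=(abs(P[...,0]-x0)<.005)&(abs(P[...,1])<.05)&(X[...,2]<.076)&(X[...,2]>.034)&(c["color"].max(-1)>0)
        dk=k&(c["color"][...,1]>=c["color"][...,2]+5)
        if k.sum()>3: print(n,x0,k.sum(),"z",np.round(np.percentile(X[k][:,2],[10,50,90]),4),"y",np.round([P[k][:,1].min(),P[k][:,1].max()],4))
E
python3 meas.py
```

```text
[0.1895 0.0007 0.0683] F [ 0.7 -0.4 -1.8] M [0.18 0.12 0.04] grip 0.5529451233354886 93.90774965286255 t 7.075
tooly yaw 21.55317931685289
top -0.09 7 z [0.0356 0.0393 0.0416] y [-0.0342  0.0306]
top -0.075 5 z [0.0368 0.0413 0.0448] y [-0.0338  0.0276]
top -0.02 12 z [0.0393 0.0656 0.0706] y [0.0192 0.0298]
top 0.02 14 z [0.0407 0.0637 0.0698] y [-0.0328  0.0325]
top 0.07 57 z [0.0479 0.0679 0.0734] y [-0.0322  0.0327]
top 0.075 50 z [0.0627 0.0692 0.0733] y [-0.0322  0.0277]
top 0.09 47 z [0.0607 0.0691 0.0737] y [-0.0231  0.0274]
top 0.1 47 z [0.0626 0.0688 0.0713] y [-0.0228  0.0277]
top 0.11 47 z [0.0625 0.0697 0.0733] y [-0.0215  0.0275]
side -0.09 5 z [0.0395 0.0445 0.0453] y [-0.0339 -0.0299]
side -0.075 5 z [0.0352 0.0408 0.0444] y [-0.0356 -0.0318]
side -0.02 12 z [0.0433 0.0622 0.0683] y [-0.0348 -0.0137]
side 0.02 15 z [0.0414 0.0643 0.07  ] y [-0.0352 -0.0107]
side 0.07 27 z [0.0379 0.063  0.0701] y [-0.035  0.015]
side 0.075 19 z [0.0396 0.0686 0.0701] y [-0.0335  0.0127]
side 0.09 13 z [0.0595 0.0692 0.0708] y [-0.0234  0.0077]
side 0.1 5 z [0.0566 0.0596 0.0684] y [-0.0241 -0.0021]
side 0.11 4 z [0.0579 0.0593 0.0666] y [-0.0238 -0.0037]
```

>>> {"method": "move_arm", "body": {"plan": [{"delta_pos": [-0.015, 0.001, 0], "turn": [0, 0, -0.006], "fingers": 0.6}, {"delta_pos": [-0.03, 0.002, 0], "turn": [0, 0, -0.006], "fingers": 0.6}, {"delta_pos": [-0.044, 0.002, 0], "turn": [0, 0, -0.006], "fingers": 0.6}, {"delta_pos": [-0.052, 0.002, 0], "turn": [0, 0, -0.006], "fingers": 0.6}, {"delta_pos": [-0.052, 0.002, 0.007], "turn": [0, 0, -0.006], "fingers": 0.6}, {"delta_pos": [-0.052, 0.002, 0.014], "turn": [0, 0, -0.006], "fingers": 0.6}, {"delta_pos": [-0.052, 0.002, 0.018], "turn": [0, 0, -0.006], "fingers": 0.6}, {"delta_pos": [-0.052, 0.002, 0.018], "turn": [0, 0, -0.006], "fingers": 0.6}]}}

```text
clock: 8.18
position: [0.3923, -0.1326, 0.0494]
ee_rot: [0.559, 0.829, -0.0, -0.0]
ft_force: [0.6, 1.1, -1.9]
grip_width: 0.556
grasp_force: 93.9
```

```bash
python3 meas.py
```

```text
[ 0.1379 -0.0005  0.0494] F [ 0.8 -1.  -1.9] M [ 0.17  0.04 -0.07] grip 0.555654442457319 93.90812516212463 t 8.175
tooly yaw 22.01123329943729
top -0.09 56 z [0.0405 0.0473 0.0514] y [-0.0335  0.0322]
top -0.075 41 z [0.0398 0.0485 0.0567] y [-0.034  0.034]
top -0.02 12 z [0.0383 0.049  0.0523] y [0.0169 0.0304]
top 0.02 15 z [0.0422 0.0494 0.054 ] y [-0.0325  0.0292]
top 0.07 33 z [0.0463 0.0511 0.0573] y [-0.0083  0.0275]
top 0.075 29 z [0.0445 0.0511 0.057 ] y [-0.002   0.0275]
top 0.09 10 z [0.0428 0.0528 0.0557] y [0.0155 0.0248]
side -0.09 12 z [0.037  0.0443 0.049 ] y [-0.0341  0.0017]
side -0.075 17 z [0.0406 0.0482 0.0505] y [-0.0349 -0.0011]
side -0.02 12 z [0.0421 0.0447 0.0497] y [-0.0351 -0.0121]
side 0.02 17 z [0.0395 0.0454 0.0521] y [-0.034  0.01 ]
side 0.07 16 z [0.0378 0.0447 0.0513] y [-0.0346  0.0242]
side 0.075 15 z [0.0389 0.0458 0.0513] y [-0.0346  0.0242]
side 0.09 15 z [0.0396 0.0521 0.053 ] y [-0.0255  0.0206]
side 0.1 27 z [0.0468 0.0506 0.0532] y [-0.0248  0.0251]
side 0.11 16 z [0.048  0.049  0.0502] y [-0.0048  0.0217]
```

>>> {"method": "move_arm", "body": {"plan": [{"delta_pos": [0, 0, 0.003], "turn": [0, 0, 0], "fingers": 0.6}, {"delta_pos": [0, 0, 0.006], "turn": [0, 0, 0], "fingers": 0.6}, {"delta_pos": [0, 0, 0.008], "turn": [0, 0, 0], "fingers": 0.6}, {"delta_pos": [0, 0, 0.008], "turn": [0, 0, 0], "fingers": 0.6}]}}

```text
clock: 8.78
position: [0.3926, -0.1329, 0.0416]
ee_rot: [0.559, 0.829, -0.0, -0.0]
ft_force: [0.1, 1.0, -1.9]
grip_width: 0.554
grasp_force: 93.9
```

```bash
python3 meas.py
```

```text
[ 0.1376 -0.0007  0.0416] F [ 0.8 -0.5 -1.9] M [0.13 0.04 0.04] grip 0.5537830059239068 93.9448356628418 t 8.775
tooly yaw 21.99828011245614
top -0.09 50 z [0.0381 0.0434 0.0485] y [-0.0325  0.0307]
top -0.075 31 z [0.0361 0.0432 0.0486] y [-0.032   0.0306]
top -0.02 10 z [0.0367 0.045  0.0472] y [0.0166 0.0307]
top 0.02 14 z [0.0398 0.0438 0.0502] y [-0.0332  0.0265]
top 0.07 31 z [0.0375 0.044  0.0484] y [-0.0097  0.0315]
top 0.075 26 z [0.0392 0.0437 0.0483] y [-0.0036  0.0315]
top 0.09 11 z [0.0395 0.0444 0.0488] y [0.0138 0.0255]
side -0.09 15 z [0.0371 0.0421 0.0446] y [-0.0341  0.0063]
side -0.075 20 z [0.0392 0.0435 0.0444] y [-0.0351  0.0064]
side -0.02 11 z [0.0355 0.0436 0.0448] y [-0.0344 -0.0147]
side 0.02 15 z [0.0387 0.0437 0.0449] y [-0.0337  0.011 ]
side 0.07 14 z [0.0348 0.0422 0.0449] y [-0.0346  0.0222]
side 0.075 13 z [0.035  0.0428 0.0452] y [-0.0344  0.0211]
side 0.09 14 z [0.038  0.0443 0.0457] y [-0.0248  0.0216]
side 0.1 25 z [0.0403 0.0426 0.0446] y [-0.0254  0.0221]
side 0.11 18 z [0.0404 0.0417 0.0435] y [-0.0053  0.0224]
```

>>> {"method": "move_arm", "body": {"plan": [{"delta_pos": [0, 0, 0.001], "turn": [0, 0, 0], "fingers": 0.6}, {"delta_pos": [-0.002, 0, 0.001], "turn": [0, 0, 0], "fingers": 0.6}, {"delta_pos": [-0.004, 0, 0.001], "turn": [0, 0, 0], "fingers": 0.6}, {"delta_pos": [-0.005, 0, 0.001], "turn": [0, 0, 0], "fingers": 0.6}, {"delta_pos": [-0.005, 0, 0.001], "turn": [0, 0, 0], "fingers": 0.6}]}}

```text
clock: 9.5
position: [0.3945, -0.1374, 0.0407]
ee_rot: [0.559, 0.829, 0.0, -0.0]
ft_force: [-1.4, 1.1, -1.5]
grip_width: 0.552
grasp_force: 94.0
```

>>> {"method": "move_arm", "body": {"plan": [{"delta_pos": [-0.001, 0, 0], "turn": [0, 0, 0], "fingers": 0.6}, {"delta_pos": [-0.0015, 0, 0], "turn": [0, 0, 0], "fingers": 0.6}, {"delta_pos": [-0.0015, 0, 0], "turn": [0, 0, 0], "fingers": 0.6}]}}

```text
clock: 9.88
position: [0.3942, -0.1376, 0.0403]
ee_rot: [0.559, 0.829, 0.0, -0.001]
ft_force: [-3.4, 7.2, -0.9]
grip_width: 0.548
grasp_force: 94.0
```

>>> {"method": "move_arm", "body": {"plan": [{"delta_pos": [-0.001, 0, 0.0005], "turn": [0, 0, 0], "fingers": 0.6}, {"delta_pos": [-0.001, 0, 0.0005], "turn": [0, 0, 0], "fingers": 0.6}]}}

```text
clock: 10.12
position: [0.3942, -0.1376, 0.04]
ee_rot: [0.559, 0.829, 0.001, -0.003]
ft_force: [-8.2, 12.5, 12.1]
grip_width: 0.555
grasp_force: 95.4
```

```bash
python3 meas.py
```

```text
[ 0.1326 -0.0004  0.04  ] F [14.6  3.  12.1] M [2.64 1.7  0.08] grip 0.5546799573024068 95.43494939804077 t 10.125
tooly yaw 22.07167484792812
top -0.09 50 z [0.0384 0.043  0.0464] y [-0.0328  0.0262]
top -0.075 27 z [0.0371 0.0421 0.0469] y [-0.034   0.0303]
top -0.02 10 z [0.0382 0.0401 0.0417] y [0.0157 0.025 ]
top 0.02 14 z [0.0349 0.0419 0.0473] y [-0.0327  0.0306]
top 0.07 24 z [0.0368 0.0415 0.0496] y [-0.0013  0.0257]
top 0.075 19 z [0.0377 0.0417 0.0471] y [0.0035 0.0257]
top 0.09 8 z [0.036  0.0386 0.044 ] y [0.0178 0.0255]
side -0.09 17 z [0.0367 0.0435 0.0452] y [-0.0341  0.005 ]
side -0.075 19 z [0.038  0.0435 0.0452] y [-0.035   0.0048]
side -0.02 16 z [0.0374 0.0423 0.0443] y [-0.0354 -0.0162]
side 0.02 15 z [0.039  0.0432 0.0448] y [-0.0341  0.0108]
side 0.07 8 z [0.0355 0.0415 0.0441] y [-0.033   0.0171]
side 0.075 10 z [0.0406 0.0435 0.0448] y [-0.0315  0.0195]
side 0.09 23 z [0.0398 0.0427 0.0443] y [-0.0239  0.023 ]
side 0.1 18 z [0.0387 0.0402 0.0422] y [-0.005   0.0233]
side 0.11 21 z [0.0394 0.0401 0.0415] y [-0.008   0.0238]
```

>>> {"method": "move_arm", "body": {"plan": [{"delta_pos": [0, 0, 0], "turn": [0, 0, 0], "fingers": 0.2}, {"delta_pos": [0, 0, 0], "turn": [0, 0, 0], "fingers": 0.2}, {"delta_pos": [0, 0, 0], "turn": [0, 0, 0], "fingers": 0.2}, {"delta_pos": [0.002, 0, -0.02], "turn": [0, 0, 0], "fingers": 0.2}, {"delta_pos": [0.002, 0, -0.06], "turn": [0, 0, 0], "fingers": 0.2}, {"delta_pos": [0.002, 0, -0.11], "turn": [0, 0, 0], "fingers": 0.2}, {"delta_pos": [0.002, 0, -0.16], "turn": [0, 0, 0], "fingers": 0.2}, {"delta_pos": [0.002, 0, -0.2], "turn": [0, 0, 0], "fingers": 0.2}, {"delta_pos": [0.002, 0, -0.2], "turn": [0, 0, 0], "fingers": 0.2}]}}

```text
clock: 11.35
position: [0.3963, -0.1384, 0.2428]
ee_rot: [0.559, 0.829, 0.002, 0.002]
ft_force: [0.1, -0.1, 0.2]
grip_width: 0.803
grasp_force: 0.0
```

Run:
```python
from h import *;from workcell import get_obs,camera
o=get_obs();c=camera("wrist");X=cloud(c,o);print(inp(o["position"]),o["ft_force"],o["joint_pos"],o["clock"])
cv2.imwrite("pics/w4.png",c["color"][:,:,::-1])
P=np.stack([(X[...,:2]-C)@PX,(X[...,:2]-C)@PY],-1);z=X[...,2]
for n,(zl,zh,xl,xh) in dict(handle=(.034,.05,.09,.2),bedded=(.034,.05,.066,.2)).items():
    m=(z>zl)&(z<zh)&(P[...,0]>xl)&(P[...,0]<xh)&(abs(P[...,1])<.06)
    print(n,m.sum(),np.round(P[m].min(0),4),np.round(P[m].max(0),4),np.median(z[m]),cv2.minAreaRect(P[m].astype(np.float32)))
np.savez("w4.npz",**c,**{k:o[k] for k in("position","ee_rot")})
```

```text
[ 0.1311 -0.002   0.2428] [ 0.13985488 -0.05225968  0.1844081 ] [-0.71657074 -0.28617777  0.81853789  1.99807607  0.21159508  1.34152892
  0.41711939] 11.35
handle 4326 [ 0.09  -0.027] [0.1653 0.0231] 0.04049962757806616 ((0.12766897678375244, -0.001966625452041626), (0.05010960251092911, 0.07533331960439682), 89.99319458007812)
bedded 5624 [ 0.066  -0.0358] [0.1653 0.0231] 0.04078254693532417 ((0.11568212509155273, -0.006356941536068916), (0.058965083211660385, 0.09930656850337982), 89.99577331542969)
```

View pics/w4.png

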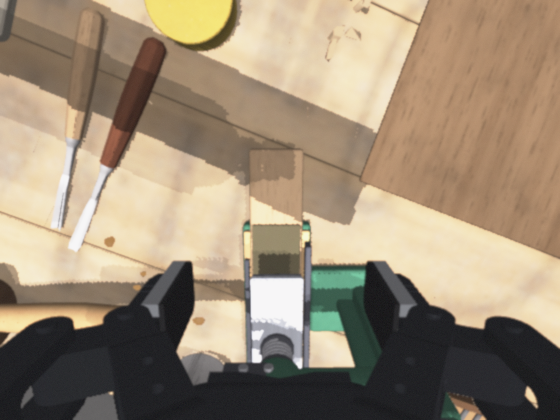

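The strop lies straight in the channel. Its handle end is at press x = 165 mm, exactly as expected for home, and it is flat at bed height. Next is the lever.

Run:
```python
from h import *;from workcell import get_obs
o=get_obs();go(o,pw(.131,-.002,.36),YAW);go(o,pw(0,.1104,.36),111.9)
```

```text
dpos [-0.0007  0.001  -0.119 ] turn [0.0027 0.0002 0.0014]
dpos [-0.1315 -0.1115 -0.1193] turn [ 0.0019  0.0022 -1.5694]
```

>>> {"method": "move_arm", "body": {"plan": [{"delta_pos": [0, 0, -0.06], "turn": [0, 0, -0.17], "fingers": 0}, {"delta_pos": [0, 0, -0.119], "turn": [0, 0, -0.34], "fingers": 0}, {"delta_pos": [-0.03, -0.025, -0.119], "turn": [0, 0, -0.51], "fingers": 0}, {"delta_pos": [-0.06, -0.05, -0.119], "turn": [0, 0, -0.68], "fingers": 0}, {"delta_pos": [-0.09, -0.075, -0.119], "turn": [0, 0, -0.85], "fingers": 0}, {"delta_pos": [-0.11, -0.095, -0.119], "turn": [0, 0, -1.02], "fingers": 0}, {"delta_pos": [-0.1315, -0.1115, -0.119], "turn": [0, 0, -1.19], "fingers": 0}, {"delta_pos": [-0.1315, -0.1115, -0.119], "turn": [0, 0, -1.36], "fingers": 0}, {"delta_pos": [-0.1315, -0.1115, -0.119], "turn": [0, 0, -1.5], "fingers": 0}, {"delta_pos": [-0.1315, -0.1115, -0.119], "turn": [0, 0, -1.57], "fingers": 0}, {"delta_pos": [-0.1315, -0.1115, -0.119], "turn": [0, 0, -1.57], "fingers": 0}]}}

```text
clock: 12.78
position: [0.3405, -0.3015, 0.3583]
ee_rot: [-0.19, 0.982, 0.0, -0.001]
ft_force: [-0.3, -0.2, -0.0]
grip_width: 1.001
grasp_force: 0.0
```

Run:
```python
from h import *;from workcell import get_obs,camera
o=get_obs();c=camera("wrist");X=cloud(c,o);print(inp(o["position"]),o["ft_force"],np.round(o["joint_pos"],2),o["clock"])
cv2.imwrite("pics/w5.png",c["color"][:,:,::-1])
P=np.stack([(X[...,:2]-C)@PX,(X[...,:2]-C)@PY,X[...,2]],-1);z=X[...,2]
m=(z>.24)&(z<.31)&(P[...,1]>.06)&(P[...,1]<.16)&(abs(P[...,0])<.04)
for y0 in np.arange(.06,.16,.01):
    k=m&(abs(P[...,1]-y0)<.004)
    if k.sum()>5: print(round(y0,3),k.sum(),np.round([P[k][:,0].min(),P[k][:,0].max(),P[k][:,2].max()],4))
go(o,pw(0,.1104,.2635),111.9)
```

```text
[0.0006 0.1106 0.3583] [-0.34581611 -0.2407675  -0.01261638] [-0.8  -0.48  1.05  1.72  0.42  1.66  2.19] 12.775
0.06 182 [-0.013   0.013   0.2726]
0.07 379 [-0.0127  0.0129  0.2755]
0.08 401 [-0.0124  0.0127  0.2784]
0.09 409 [-0.0121  0.0124  0.2817]
0.1 439 [-0.013   0.0126  0.2855]
0.11 492 [-0.0137  0.0135  0.2897]
0.12 606 [-0.0142  0.014   0.2922]
0.13 685 [-0.0136  0.0131  0.2927]
0.14 99 [-0.0082  0.0072  0.2821]
dpos [-0.0003 -0.0006  0.0948] turn [ 0.0005 -0.0015  0.0005]
```

View pics/w5.png

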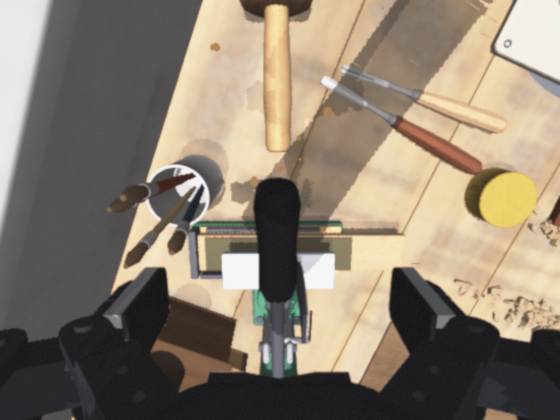

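The grip is centred on press x = 0, at about (277, 240) in the wrist image. The strop is bedded and the brushes are clear to the left. I'll descend and grip lightly.

>>> {"method": "move_arm", "body": {"plan": [{"delta_pos": [0, -0.001, 0.04], "turn": [0, 0, 0], "fingers": 0}, {"delta_pos": [0, -0.001, 0.075], "turn": [0, 0, 0], "fingers": 0}, {"delta_pos": [0, -0.001, 0.095], "turn": [0, 0, 0], "fingers": 0}, {"delta_pos": [0, -0.001, 0.095], "turn": [0, 0, 0], "fingers": 0}, {"delta_pos": [0, -0.001, 0.095], "turn": [0, 0, 0], "fingers": 0.5}, {"delta_pos": [0, -0.001, 0.095], "turn": [0, 0, 0], "fingers": 0.85}, {"delta_pos": [0, -0.001, 0.095], "turn": [0, 0, 0], "fingers": 0.85}, {"delta_pos": [0, -0.001, 0.095], "turn": [0, 0, 0], "fingers": 0.85}, {"delta_pos": [0, -0.001, 0.095], "turn": [0, 0, 0], "fingers": 0.85}, {"delta_pos": [0, -0.001, 0.095], "turn": [0, 0, 0], "fingers": 0.85}], "force": 40}}

```text
clock: 14.08
position: [0.3411, -0.3027, 0.2644]
ee_rot: [-0.19, 0.982, -0.0, 0.0]
ft_force: [-0.8, -1.2, 3.1]
grip_width: 0.31
grasp_force: 39.0
```

```bash
cat > lev.py <<'E'
from h import *;from workcell import get_obs
o=get_obs();print(inp(o["position"]),"F",np.round(o["ft_force"]@np.c_[np.r_[PX,0],np.r_[PY,0],[0,0,1]],1),"M",np.round(o["torque"],2),"grip",o["grip_width"],o["grasp_force"],"t",o["clock"],"q",np.round(o["joint_pos"],2))
p=inp(o["position"]);print("theta est",.3-np.arctan2(p[2]+.008-.208,p[1]+.095))
for th in(.1,.2,.3,.4,.45,.5,.525):
    e=.3-th;print(th);go(o,pw(0,-.095+.215*np.cos(e),.208+.215*np.sin(e)-.008),111.9)
E
python3 lev.py
```

```text
[-0.0008  0.1105  0.2644] F [-0.8  1.2  3.1] M [-0.25  0.18  0.02] grip 0.31023159823246166 38.97307916719001 t 14.075 q [-0.81 -0.48  1.15  1.89  0.44  1.47  2.2 ]
theta est -0.003688192301891713
0.1
dpos [0.0052 0.0008 0.0217] turn [-0.0002  0.0001  0.0008]
0.2
dpos [0.0084 0.0008 0.0429] turn [-0.0002  0.0001  0.0008]
0.3
dpos [0.0095 0.0008 0.0644] turn [-0.0002  0.0001  0.0008]
0.4
dpos [0.0084 0.0008 0.0858] turn [-0.0002  0.0001  0.0008]
0.45
dpos [0.0071 0.0008 0.0965] turn [-0.0002  0.0001  0.0008]
0.5
dpos [0.0052 0.0008 0.1071] turn [-0.0002  0.0001  0.0008]
0.525
dpos [0.0041 0.0008 0.1123] turn [-0.0002  0.0001  0.0008]
```

>>> {"method": "move_arm", "body": {"plan": [{"delta_pos": [0.003, 0, 0.011], "turn": [0, 0, 0], "fingers": 0.85}, {"delta_pos": [0.005, 0, 0.022], "turn": [0, 0, 0], "fingers": 0.85}, {"delta_pos": [0.007, 0, 0.032], "turn": [0, 0, 0], "fingers": 0.85}, {"delta_pos": [0.008, 0, 0.043], "turn": [0, 0, 0], "fingers": 0.85}, {"delta_pos": [0.009, 0, 0.054], "turn": [0, 0, 0], "fingers": 0.85}, {"delta_pos": [0.0095, 0, 0.064], "turn": [0, 0, 0], "fingers": 0.85}, {"delta_pos": [0.009, 0, 0.075], "turn": [0, 0, 0], "fingers": 0.85}, {"delta_pos": [0.0085, 0, 0.083], "turn": [0, 0, 0], "fingers": 0.85}, {"delta_pos": [0.0085, 0, 0.083], "turn": [0, 0, 0], "fingers": 0.85}]}}

```text
clock: 15.2
position: [0.3336, -0.3057, 0.1809]
ee_rot: [-0.191, 0.982, -0.0, 0.0]
ft_force: [3.3, -1.1, 4.6]
grip_width: 0.301
grasp_force: 39.1
```

```bash
python3 lev.py
```

```text
[-0.0008  0.1185  0.1809] F [-2.2 -2.7  4.6] M [-0.38 -0.87  0.08] grip 0.3012738191067947 39.08807918429375 t 15.2 q [-0.87 -0.47  1.29  2.02  0.47  1.29  2.2 ]
theta est 0.389223834800514
0.1
dpos [-0.0028  0.0008 -0.0618] turn [-0.0006  0.0006  0.0014]
0.2
dpos [ 0.0004  0.0008 -0.0406] turn [-0.0006  0.0006  0.0014]
0.3
dpos [ 0.0015  0.0008 -0.0191] turn [-0.0006  0.0006  0.0014]
0.4
dpos [0.0004 0.0008 0.0024] turn [-0.0006  0.0006  0.0014]
0.45
dpos [-0.0009  0.0008  0.013 ] turn [-0.0006  0.0006  0.0014]
0.5
dpos [-0.0028  0.0008  0.0236] turn [-0.0006  0.0006  0.0014]
0.525
dpos [-0.0039  0.0008  0.0289] turn [-0.0006  0.0006  0.0014]
```

>>> {"method": "move_arm", "body": {"plan": [{"delta_pos": [0, 0, 0.006], "turn": [0, 0, 0], "fingers": 0.85}, {"delta_pos": [-0.001, 0, 0.013], "turn": [0, 0, 0], "fingers": 0.85}, {"delta_pos": [-0.001, 0, 0.013], "turn": [0, 0, 0], "fingers": 0.85}]}}

```text
clock: 15.58
position: [0.3348, -0.3053, 0.1684]
ee_rot: [-0.191, 0.982, -0.0, 0.0]
ft_force: [1.8, 0.0, 9.5]
grip_width: 0.308
grasp_force: 40.3
```

```bash
python3 lev.py|sed '4,13d'; python3 -c "from workcell import get_obs;print(get_obs()['joint_pos'])"
```

```text
[-0.0008  0.1173  0.1684] F [-0.7 -1.7  9.5] M [-0.08 -0.63  0.04] grip 0.3084066739313394 40.33670961856842 t 15.575 q [-0.89 -0.47  1.32  2.04  0.48  1.27  2.2 ]
theta est 0.44776112390908795
0.1
dpos [-0.0016  0.0008  0.0111] turn [-0.0006  0.0009  0.0015]
0.525
dpos [-0.0027  0.0008  0.0163] turn [-0.0006  0.0009  0.0015]
[-0.89382147 -0.47400845  1.32067026  2.03689904  0.48184338  1.26617017
  2.19686341]
```

>>> {"method": "move_arm", "body": {"plan": [{"delta_pos": [0, 0, 0], "turn": [0, 0.04, 0], "fingers": 0.85}, {"delta_pos": [0, 0, 0], "turn": [0, 0.08, 0], "fingers": 0.85}, {"delta_pos": [0, 0, 0], "turn": [0, 0.08, 0], "fingers": 0.85}]}}

```text
clock: 15.95
position: [0.3333, -0.3057, 0.1728]
ee_rot: [-0.19, 0.981, -0.013, -0.035]
ft_force: [11.9, -17.2, 8.6]
grip_width: 0.306
grasp_force: 42.3
```

```bash
python3 lev.py|sed -n '1,2p;15,17p'; python3 -c "from workcell import get_obs;print(get_obs()['joint_pos'])"
```

```text
[-0.0006  0.1189  0.1728] F [-20.4  -4.7   8.6] M [-3.28 -2.48  0.39] grip 0.30634877740085686 42.33924221713096 t 15.95 q [-0.98 -0.5   1.34  2.02  0.56  1.34  2.12]
theta est 0.4264833852583009
0.525
dpos [-0.0058  0.0009  0.0204] turn [-0.0129 -0.0746  0.0005]
[-0.97835296 -0.49867797  1.33918942  2.01721353  0.5579979   1.34362711
  2.11643586]
```

That tilt made things worse: joints 2 and 3 are at their limits. I'll go back and tilt the other way.

>>> {"method": "move_arm", "body": {"plan": [{"delta_pos": [0, 0, 0], "turn": [0, -0.04, 0], "fingers": 0.85}, {"delta_pos": [0, 0, 0], "turn": [0, -0.08, 0], "fingers": 0.85}, {"delta_pos": [0, 0, 0], "turn": [0, -0.12, 0], "fingers": 0.85}, {"delta_pos": [0, 0, 0], "turn": [0, -0.16, 0], "fingers": 0.85}, {"delta_pos": [0, 0, 0], "turn": [0, -0.16, 0], "fingers": 0.85}]}}

```text
clock: 16.58
position: [0.3344, -0.3053, 0.1735]
ee_rot: [-0.19, 0.981, 0.002, 0.046]
ft_force: [19.9, -12.4, 8.8]
grip_width: 0.306
grasp_force: 43.1
```

```bash
python3 lev.py|sed -n '1,2p;15,17p'; python3 -c "from workcell import get_obs;print(get_obs()['joint_pos'])"
```

```text
[-0.0007  0.1176  0.1735] F [-18.9 -13.8   8.8] M [-2.54 -3.72 -0.12] grip 0.30607452320806555 43.09288311051205 t 16.575 q [-0.77 -0.5   1.24  2.07  0.44  1.21  2.24]
theta est 0.42400763162435773
0.525
dpos [-0.001   0.001   0.0217] turn [-0.013   0.091   0.0003]
[-0.76932844 -0.4992128   1.23590429  2.06737337  0.44184131  1.20744721
  2.24449022]
```

Min-norm motion has pushed joints 2 and 3 to their ranges. I'll identify the arm kinematics from the logged poses and plan a better configuration.

```bash
cat > kin.py <<'E'
import numpy as np
from scipy.spatial.transform import Rotation as Ro
from scipy.optimize import least_squares
S=[([-1.299,.333,-.065,1.461,.022,1.35,-.088],[.181,.598,.242],[.147,.989,-.001,0]),
([-.895,-.16,.35,2.023,.057,1.27,-.455],[.3797,.1613,.2222],[.667,.745,0,0]),
([-.667,-.245,.706,2.208,.175,1.129,-.224],[.3691,-.085,.1476],[.765,.644,-.001,0]),
([-.71657,-.28618,.81854,1.99808,.2116,1.34153,.41712],[.3963,-.1384,.2428],[.559,.829,.002,.002]),
([-.89382,-.47401,1.32067,2.0369,.48184,1.26617,2.19686],[.3348,-.3053,.1684],[-.191,.982,0,0]),
([-.97835,-.49868,1.33919,2.01721,.558,1.34363,2.11644],[.3333,-.3057,.1728],[-.19,.981,-.013,-.035]),
([-.76933,-.49921,1.2359,2.06737,.44184,1.20745,2.24449],[.3344,-.3053,.1735],[-.19,.981,.002,.046])]
s=[-1,1,-1,1,-1,1,-1]
def fk(q,p,s=s):
    R=Ro.identity();x=np.array([p[8],p[9],p[0]]) if len(p)>9 else np.array([0,0,p[0]])
    offs=[None,None,[p[4],0,p[1]],None,[p[5],0,p[2]],None,None]
    for i in range(7):
        ax=[0,0,1] if i%2==0 else [0,1,0]
        if i==3: x=x+R.apply([p[4],0,p[1]])
        if i==5: x=x+R.apply([p[5],0,p[2]])
        R=R*Ro.from_rotvec(s[i]*q[i]*np.array(ax))
    x=x+R.apply([p[6],0,p[3]])
    return x,R*Ro.from_euler('z',p[7])
def res(p,s):
    r=[]
    for q,x,o in S:
        X,R=fk(q,p,s);r+=list((X-x)*10)+list((Ro.from_quat(o).inv()*R).as_rotvec())
    return np.array(r)
if __name__=="__main__":
    import itertools
    best=None
    for s3,s5,s7 in itertools.product([-1,1],repeat=3):
        for g in(0,1.57,3.14,-1.57):
            ss=[-1,1,s3,1,s5,1,s7];f=least_squares(res,[.3,.4,.4,.2,0,0,0,g],args=(ss,))
            if best is None or f.cost<best[0]: best=(f.cost,ss,f.x,f.fun)
    print(best[0],best[1],np.round(best[2],4));print(np.round(best[3].reshape(-1,6),3))
E
python3 kin.py
```

```text
0.34378757362285983 [-1, 1, -1, 1, -1, 1, -1] [ 0.1574  0.4996  0.4676  0.3639  0.0198 -0.0745  0.0063  1.5708]
[[-0.388  0.336 -0.134 -0.    -0.    -0.002]
 [-0.236  0.373 -0.002  0.001 -0.    -0.001]
 [ 0.022  0.335  0.01   0.     0.001  0.001]
 [-0.15   0.256  0.025  0.     0.     0.001]
 [-0.024  0.006  0.031  0.001 -0.001  0.   ]
 [-0.064  0.013  0.031  0.001  0.001 -0.   ]
 [-0.033  0.002  0.038 -0.001  0.     0.   ]]
```

```bash
cat > kin2.py <<'E'
from kin import *
def frames(q):
    R=Ro.identity();F=[]
    for i in range(7):
        R=R*Ro.from_rotvec(s[i]*q[i]*np.array([0,0,1] if i%2==0 else [0,1,0]));F.append(R.as_matrix())
    F[6]=F[6]@Ro.from_euler('z',np.pi/2).as_matrix();return F
def row(q):
    F=frames(q);return np.hstack([np.eye(3),F[0],F[2],F[4],F[6]])
A=np.vstack([row(q) for q,_,_ in S]);b=np.hstack([x for _,x,_ in S])
p0=np.array([0,0,.16,0,0,0,0,0,.5,0,0,.47,0,0,.36]);lam=.01
l=p0+np.linalg.solve(A.T@A+lam**2*np.eye(15),A.T@(b-A@p0))
def FK(q): return row(q)@l,Ro.from_matrix(frames(q)[6])
def jac(q):
    x,R=FK(q);J=np.zeros((6,7))
    for i in range(7):
        d=np.array(q,float);d[i]+=1e-5;X,R2=FK(d);J[:3,i]=(X-x)/1e-5;J[3:,i]=(R2*R.inv()).as_rotvec()/1e-5
    return J
if __name__=="__main__":
    print(np.round(l.reshape(5,3),3));print(np.round((A@l-b).reshape(-1,3)*1000,1))
    # nullspace check: simulate min-norm IK sample3 -> hover -> down
    from h import pw
    def sim(q,pos,yaw,tilt=0,n=60):
        q=np.array(q,float);x,R=FK(q);a=np.radians(yaw);y=np.array([np.cos(a),np.sin(a),0]);z=np.array([0,0,-1.])
        G=Ro.from_matrix(np.stack([np.cross(y,z),y,z],1))*Ro.from_rotvec([0,tilt,0]);rv=(G*R.inv()).as_rotvec()
        for k in range(1,n+1):
            for _ in range(3):
                X,RR=FK(q);T=Ro.from_rotvec(rv*k/n)*R
                e=np.r_[x+(pos-x)*k/n-X,(T*RR.inv()).as_rotvec()];q=q+np.linalg.pinv(jac(q))@e
        return q
    q=sim(S[3][0],pw(0,.1104,.36),111.9);print("hover sim",np.round(q,2),"real -.8 -.48 1.05 1.72 .42 1.66 2.19")
    q=sim(q,pw(0,.1173,.168),111.9);print("down sim",np.round(q,2),"real",S[4][0])
E
python3 kin2.py
```

```text
[[ 0.    -0.002  0.207]
 [ 0.003 -0.02   0.047]
 [-0.001 -0.024  0.449]
 [ 0.001 -0.001  0.491]
 [-0.    -0.     0.328]]
[[ 0.1 -0.  -0.1]
 [-0.2  0.   0.1]
 [ 0.1  0.  -0.2]
 [ 0.1 -0.   0.1]
 [-0.1  0.  -0. ]
 [-0.   0.   0.1]
 [ 0.  -0.1 -0. ]]
hover sim [-0.98 -0.68  1.04  1.72  0.58  1.77  2.03] real -.8 -.48 1.05 1.72 .42 1.66 2.19
down sim [-1.01 -0.77  1.26  2.04  0.73  1.44  1.97] real [-0.89382, -0.47401, 1.32067, 2.0369, 0.48184, 1.26617, 2.19686]
```

```bash
cat > plan.py <<'E'
from kin2 import *
from h import pw
lo=np.array([-2.6,-.5,-1.47,.16,-1.27,.06,-2.6]);hi=np.array([2.6,2.12,1.34,2.42,4.41,2.06,2.6])
def G(yaw,tilt=0):
    a=np.radians(yaw);y=np.array([np.cos(a),np.sin(a),0]);z=np.array([0,0,-1.])
    return Ro.from_matrix(np.stack([np.cross(y,z),y,z],1))*Ro.from_rotvec([0,tilt,0])
def ik(pos,g,q0,w=1e-3):
    mid=(lo+hi)/2
    f=lambda q:(lambda X,R:np.r_[(X-pos)*10,(g.inv()*R).as_rotvec(),w*(q-q0)])(*FK(q))
    r=least_squares(f,np.clip(q0,lo+.01,hi-.01),bounds=(lo,hi));return r.x,np.abs(r.fun[:6]).max()
if __name__=="__main__":
    rng=np.random.default_rng(0)
    for th,rad in((.525,.215),(0,.215),(.525,.2)):
        e=.3-th;pos=pw(0,-.095+rad*np.cos(e),.208+rad*np.sin(e)-.008)
        for yaw in(111.9,-68.1):
            B=[]
            for k in range(40):
                q,er=ik(pos,G(yaw),rng.uniform(lo,hi))
                if er<2e-3: B.append((np.min(np.minimum(q-lo,hi-q)),*q))
            B=np.array(sorted(B,key=lambda b:-b[0]));print(th,rad,yaw,len(B));print(np.round(B[:3],2))
E
python3 plan.py
```

```text
0.525 0.215 111.9 16
[[ 0.12  1.71  0.13 -1.13  1.97  0.13  1.11  2.48]
 [ 0.03  0.89  0.04 -0.27  2.01  0.01  1.1   2.57]
 [ 0.02  0.82  0.03 -0.19  2.01  0.01  1.1   2.58]]
0.525 0.215 -68.1 20
[[ 0.44  1.57  0.1  -0.97  1.98  0.09  1.11 -0.63]
 [ 0.44  1.55  0.1  -0.95  1.98  0.09  1.11 -0.63]
 [ 0.44  1.52  0.09 -0.92  1.98  0.08  1.11 -0.62]]
0 0.215 111.9 17
[[ 0.12 -0.71 -0.38  1.12  1.9   0.34  1.42  2.28]
 [ 0.1  -0.19 -0.14  0.76  1.89  0.1   1.36  2.5 ]
 [ 0.09 -0.08 -0.12  0.66  1.89  0.08  1.35  2.51]]
0 0.215 -68.1 28
[[ 0.47  1.63 -0.03 -0.98  1.82 -0.03  1.34 -0.52]
 [ 0.46  1.28 -0.04 -0.63  1.83 -0.02  1.34 -0.54]
 [ 0.46  1.17 -0.04 -0.53  1.84 -0.02  1.34 -0.54]]
0.525 0.2 111.9 17
[[ 0.08  1.2   0.07 -0.61  1.97  0.05  1.11  2.52]
 [ 0.06  0.89  0.05 -0.29  1.99  0.02  1.11  2.54]
 [ 0.05  0.77  0.04 -0.17  1.99  0.01  1.11  2.55]]
0.525 0.2 -68.1 22
[[ 0.46  1.48  0.11 -0.91  1.96  0.09  1.12 -0.66]
 [ 0.45  1.22  0.08 -0.64  1.97  0.05  1.11 -0.62]
 [ 0.44  0.93  0.05 -0.34  1.98  0.02  1.11 -0.6 ]]
```

```bash
cat > p2.py <<'E'
from plan import *
q0=np.array(S[4][0])
def best(pos,g,q0):
    # maximise margin along the self-motion line from q0
    q,er=ik(pos,g,q0)
    if er>2e-3: return None
    out=[]
    for d in(1,-1):
        p=q.copy();v=None
        for k in range(80):
            N=np.linalg.svd(jac(p))[2][-1]
            if v is not None and N@v<0:N=-N
            if v is None:N=N*d*np.sign(N[0])
            v=N;p=p+.03*N
            X,R=FK(p);p=p+np.linalg.pinv(jac(p))@np.r_[pos-X,(g*R.inv()).as_rotvec()]
            m=np.minimum(p-lo,hi-p).min();out.append((m,p.copy()))
            if m<-.1:break
    return max(out,key=lambda t:t[0])
for rad in(.2,.215,.225):
    e=.3-.525;pos=pw(0,-.095+rad*np.cos(e),.208+rad*np.sin(e)-.008)
    for yaw in(112,104,96,88):
        for tilt in(0,-.15,-.25):
            r=best(pos,G(yaw,tilt),q0);print(rad,yaw,tilt,None if r is None else (round(r[0],3),np.round(r[1],2)))
E
python3 p2.py
```

```text
0.2 112 0 None
0.2 112 -0.15 (np.float64(0.069), array([-0.65, -0.24,  1.27,  2.09,  0.11,  1.05,  2.53]))
0.2 112 -0.25 (np.float64(0.084), array([-0.62, -0.36,  1.26,  2.12,  0.16,  1.01,  2.52]))
0.2 104 0 None
0.2 104 -0.15 (np.float64(0.176), array([-0.52, -0.19,  1.16,  2.1 ,  0.06,  1.02,  2.42]))
0.2 104 -0.25 (np.float64(0.179), array([-0.51, -0.3 ,  1.16,  2.14,  0.1 ,  0.97,  2.42]))
0.2 96 0 None
0.2 96 -0.15 (np.float64(0.301), array([-0.39, -0.16,  1.03,  2.11,  0.04,  1.  ,  2.3 ]))
0.2 96 -0.25 (np.float64(0.261), array([-0.32, -0.23,  0.99,  2.16,  0.02,  0.93,  2.34]))
0.2 88 0 None
0.2 88 -0.15 (np.float64(0.339), array([ 0.8 , -0.04, -0.13,  2.08, -0.11,  0.98,  2.26]))
0.2 88 -0.25 (np.float64(0.266), array([ 0.47, -0.11,  0.23,  2.15, -0.17,  0.9 ,  2.33]))
0.215 112 0 None
0.215 112 -0.15 (np.float64(0.079), array([-0.63, -0.28,  1.26,  2.1 ,  0.16,  1.05,  2.51]))
0.215 112 -0.25 (np.float64(0.09), array([-0.6 , -0.41,  1.25,  2.13,  0.2 ,  1.02,  2.5 ]))
0.215 104 0 None
0.215 104 -0.15 (np.float64(0.175), array([-0.51, -0.22,  1.16,  2.11,  0.1 ,  1.02,  2.4
[... 616 characters left out ...]
225 112 -0.25 (np.float64(0.077), array([-0.58, -0.42,  1.24,  2.14,  0.22,  1.02,  2.51]))
0.225 104 0 None
0.225 104 -0.15 (np.float64(0.175), array([-0.49, -0.24,  1.16,  2.12,  0.12,  1.02,  2.42]))
0.225 104 -0.25 (np.float64(0.157), array([-0.46, -0.34,  1.15,  2.16,  0.14,  0.98,  2.44]))
0.225 96 0 None
0.225 96 -0.15 (np.float64(0.284), array([-0.36, -0.2 ,  1.04,  2.14,  0.08,  1.  ,  2.31]))
0.225 96 -0.25 (np.float64(0.235), array([-0.29, -0.26,  1.  ,  2.18,  0.05,  0.93,  2.36]))
0.225 88 0 None
0.225 88 -0.15 (np.float64(0.298), array([ 0.53, -0.07,  0.19,  2.12, -0.1 ,  0.97,  2.3 ]))
0.225 88 -0.25 (np.float64(0.235), array([ 0.33, -0.14,  0.42,  2.19, -0.14,  0.9 ,  2.36]))
```

Pushing down from above is allowed and leaves the yaw free, so I can keep a comfortable configuration (yaw around 22°). First I'll let the lever rise gently, then release it. I'll check the joint margins for pushing at the same time.

```bash
python3 lev.py|sed -n '3,8p'
cat > p3.py <<'E'
from plan import *
from p2 import best
q0=np.array(S[3][0])
for rad in(.2,.215):
  for th in(0,.525):
    e=.3-th;pos=pw(0,-.095+rad*np.cos(e),.208+rad*np.sin(e)+.014+.011)
    for yaw in(0,22,45,-22,-45):
        r=best(pos,G(yaw),q0);print(rad,th,yaw,None if r is None else (round(r[0],3),np.round(r[1],2)),np.round(ik(pos,G(yaw),q0,.02)[0],2))
E
python3 p3.py | tail -20
```

```text
0.1
dpos [-0.0082 -0.0002 -0.0687] turn [-0.013   0.091   0.0003]
0.2
dpos [-0.003   0.0001 -0.0479] turn [-0.013   0.091   0.0003]
0.3
dpos [-0.      0.0003 -0.0266] turn [-0.013   0.091   0.0003]
0.2 0 0 (np.float64(0.46), array([ 1.15, -0.04, -0.53,  1.78, -0.02,  1.4 ,  0.62])) [-0.58 -0.25  1.04  1.83  0.22  1.44  0.42]
0.2 0 22 (np.float64(0.456), array([ 1.02, -0.04, -0.41,  1.78, -0.02,  1.4 ,  1.  ])) [-0.7  -0.32  1.1   1.83  0.29  1.46  0.74]
0.2 0 45 (np.float64(0.45), array([ 0.85, -0.05, -0.25,  1.79, -0.01,  1.4 ,  1.39])) [-0.82 -0.44  1.14  1.83  0.4   1.51  1.04]
0.2 0 -22 (np.float64(0.463), array([ 1.23, -0.04, -0.61,  1.77, -0.02,  1.4 ,  0.24])) [-0.5  -0.21  0.99  1.83  0.18  1.43  0.07]
0.2 0 -45 (np.float64(0.464), array([ 1.29, -0.04, -0.67,  1.77, -0.02,  1.4 , -0.16])) [-0.44 -0.19  0.95  1.83  0.16  1.43 -0.31]
0.2 0.525 0 (np.float64(0.486), array([ 1.14,  0.03, -0.54,  1.93,  0.02,  1.18,  0.59])) [-0.56 -0.09  1.14  1.99  0.09  1.19  0.55]
0.2 0.525 22 (np.float64(0.467), array([ 0.71,  0.01, -0.11,  1.95,  0.  ,  1.18,  0.99])) [-0.87 -0.35  1.32  1.9
[... 1076 characters left out ...]
.18  1.44 -0.31]
0.215 0.525 0 (np.float64(0.464), array([ 1.1 ,  0.01, -0.47,  1.96,  0.01,  1.17,  0.63])) [-0.6  -0.15  1.18  2.01  0.15  1.19  0.52]
0.215 0.525 22 (np.float64(0.45), array([ 0.8 , -0.  , -0.17,  1.97, -0.  ,  1.17,  1.01])) [-0.81 -0.35  1.29  2.01  0.36  1.25  0.73]
0.215 0.525 45 (np.float64(0.442), array([ 0.62, -0.01,  0.01,  1.98,  0.  ,  1.17,  1.42])) [-0.89 -0.49  1.28  2.01  0.49  1.31  1.01]
0.215 0.525 -22 (np.float64(0.468), array([ 1.2 ,  0.02, -0.57,  1.95,  0.01,  1.17,  0.24])) [-0.5  -0.12  1.1   2.01  0.11  1.18  0.17]
0.215 0.525 -45 (np.float64(0.47), array([ 1.25,  0.02, -0.62,  1.95,  0.01,  1.17, -0.16])) [-0.45 -0.1   1.06  2.01  0.1   1.18 -0.21]
```

>>> {"method": "move_arm", "body": {"plan": [{"delta_pos": [0.003, 0, -0.01], "turn": [0, 0.02, 0], "fingers": 0.85}, {"delta_pos": [0.004, 0, -0.021], "turn": [0, 0.04, 0], "fingers": 0.85}, {"delta_pos": [0.004, 0, -0.033], "turn": [0, 0.06, 0], "fingers": 0.85}, {"delta_pos": [0.004, 0, -0.045], "turn": [0, 0.08, 0], "fingers": 0.85}, {"delta_pos": [0.004, 0, -0.045], "turn": [0, 0.09, 0], "fingers": 0.85}]}}

```text
clock: 17.2
position: [0.3307, -0.3068, 0.219]
ee_rot: [-0.192, 0.981, -0.008, 0.004]
ft_force: [37.0, -10.6, -1.3]
grip_width: 0.31
grasp_force: 55.4
```

```bash
python3 lev.py|sed -n '1,4p'; python3 -c "
from h import *;from workcell import get_obs
go(get_obs(),pw(0,.1104,.2635),111.9)"
```

```text
[-0.0007  0.1217  0.219 ] F [-23.6 -30.4  -1.3] M [-2.35 -7.42  0.05] grip 0.3098386363312075 55.35734463483095 t 17.2 q [-0.76 -0.45  1.17  1.98  0.43  1.35  2.24]
theta est 0.21254482984248652
0.1
dpos [-0.0061  0.0002 -0.0237] turn [-0.0166  0.0059  0.0037]
dpos [-0.0115 -0.0001 -0.0444] turn [-0.0166  0.0059  0.0037]
```

>>> {"method": "move_arm", "body": {"plan": [{"delta_pos": [-0.004, -0.003, -0.005], "turn": [-0.016, 0.006, 0], "fingers": 0.85}, {"delta_pos": [-0.006, -0.003, -0.012], "turn": [-0.016, 0.006, 0], "fingers": 0.85}, {"delta_pos": [-0.007, -0.003, -0.012], "turn": [-0.016, 0.006, 0], "fingers": 0.85}]}}

```text
clock: 17.58
position: [0.3316, -0.3064, 0.2278]
ee_rot: [-0.19, 0.982, 0.003, -0.007]
ft_force: [3.9, -8.8, 1.0]
grip_width: 0.306
grasp_force: 53.8
```

```bash
python3 lev.py|sed -n '1,4p'; python3 -c "
from h import *;from workcell import get_obs
go(get_obs(),pw(0,.1104,.2635),111.9)"
```

```text
[-0.0006  0.1206  0.2278] F [-9.6 -0.4  1. ] M [-2.07 -0.72  0.19] grip 0.3059296536976284 53.77456124215087 t 17.575 q [-0.8  -0.43  1.21  1.95  0.41  1.39  2.25]
theta est 0.17176507513377898
0.1
dpos [-0.0047  0.0008 -0.015 ] turn [ 0.0091 -0.0134  0.0009]
dpos [-0.0097  0.0009 -0.0359] turn [ 0.0091 -0.0134  0.0009]
```

Forces are down. I'll continue up the arc to rest, release, and rise.

>>> {"method": "move_arm", "body": {"plan": [{"delta_pos": [-0.003, -0.001, -0.01], "turn": [0.009, -0.013, 0], "fingers": 0.85}, {"delta_pos": [-0.006, -0.001, -0.022], "turn": [0.009, -0.013, 0], "fingers": 0.85}, {"delta_pos": [-0.01, -0.001, -0.035], "turn": [0.009, -0.013, 0], "fingers": 0.85}, {"delta_pos": [-0.01, -0.001, -0.035], "turn": [0.009, -0.013, 0], "fingers": 0.85}]}}

```text
clock: 18.08
position: [0.3398, -0.3032, 0.2618]
ee_rot: [-0.19, 0.982, 0.002, -0.003]
ft_force: [-4.8, -4.3, 1.6]
grip_width: 0.305
grasp_force: 48.4
```

```bash
python3 lev.py|sed -n '1,2p'; python3 -c "
from h import *;from workcell import get_obs
go(get_obs(),pw(0,.1104,.36),111.9)"
```

```text
[-0.0007  0.1119  0.2618] F [-2.2  6.   1.6] M [-0.91  1.01  0.12] grip 0.30526372190075446 48.43649628572166 t 18.075 q [-0.78 -0.42  1.15  1.89  0.39  1.45  2.24]
theta est 0.009740862862913202
dpos [-0.001   0.0011 -0.0982] turn [ 0.0041 -0.0044  0.    ]
```

>>> {"method": "move_arm", "body": {"plan": [{"delta_pos": [0, 0, 0], "turn": [0, 0, 0], "fingers": 0}, {"delta_pos": [0, 0, 0], "turn": [0, 0, 0], "fingers": 0}, {"delta_pos": [0, 0, 0], "turn": [0, 0, 0], "fingers": 0}, {"delta_pos": [0, 0.001, -0.03], "turn": [0, 0, 0], "fingers": 0}, {"delta_pos": [0, 0.001, -0.06], "turn": [0, 0, 0], "fingers": 0}, {"delta_pos": [0, 0.001, -0.075], "turn": [0, 0, 0], "fingers": 0}, {"delta_pos": [0, 0.001, -0.075], "turn": [0, 0, 0.18], "fingers": 0}, {"delta_pos": [0, 0.001, -0.075], "turn": [0, 0, 0.36], "fingers": 0}, {"delta_pos": [0, 0.001, -0.075], "turn": [0, 0, 0.54], "fingers": 1}, {"delta_pos": [0, 0.001, -0.075], "turn": [0, 0, 0.72], "fingers": 1}, {"delta_pos": [0, 0.001, -0.075], "turn": [0, 0, 0.9], "fingers": 1}, {"delta_pos": [0, 0.001, -0.075], "turn": [0, 0, 1.08], "fingers": 1}]}}

```text
clock: 19.58
position: [0.3408, -0.3017, 0.3366]
ee_rot: [0.344, 0.939, 0.001, -0.002]
ft_force: [-0.3, 0.0, 0.2]
grip_width: 0.145
grasp_force: 0.0
```

```bash
python3 lev.py|sed -n '1p'; python3 -c "
from h import *;from workcell import get_obs
go(get_obs(),pw(0,.1104,.335),-60)"
```

```text
[3.000e-04 1.104e-01 3.366e-01] F [0.1 0.3 0.2] M [-0.04  0.07  0.01] grip 0.14529386566770283 0.0 t 19.575 q [-0.48 -0.25  0.94  1.76  0.2   1.54  1.31]
dpos [-0.0003 -0.0001  0.0016] turn [-0.0037 -0.0032  1.9155]
```

>>> {"method": "move_arm", "body": {"plan": [{"delta_pos": [0, 0, 0], "turn": [0, 0, 0.18], "fingers": 1}, {"delta_pos": [0, 0, 0], "turn": [0, 0, 0.36], "fingers": 1}, {"delta_pos": [0, 0, 0], "turn": [0, 0, 0.54], "fingers": 1}, {"delta_pos": [0, 0, 0], "turn": [0, 0, 0.72], "fingers": 1}, {"delta_pos": [0, 0, 0], "turn": [0, 0, 0.9], "fingers": 1}, {"delta_pos": [0, 0, 0], "turn": [0, 0, 1.08], "fingers": 1}, {"delta_pos": [0, 0, 0], "turn": [0, 0, 1.26], "fingers": 1}, {"delta_pos": [0, 0, 0], "turn": [0, 0, 1.44], "fingers": 1}, {"delta_pos": [0, 0, 0], "turn": [0, 0, 1.62], "fingers": 1}, {"delta_pos": [0, 0, 0], "turn": [0, 0, 1.8], "fingers": 1}, {"delta_pos": [0, 0, 0], "turn": [0, 0, 1.98], "fingers": 1}, {"delta_pos": [0, 0, 0], "turn": [0, 0, 2.05], "fingers": 1}]}}

```text
clock: 21.08
position: [0.3407, -0.3017, 0.3365]
ee_rot: [0.981, 0.194, -0.001, -0.002]
ft_force: [0.1, 0.1, -0.7]
grip_width: 0.003
grasp_force: 0.0
```

```bash
python3 lev.py|sed -n '1p'
python3 - <<'E'
from h import *;from workcell import get_obs,camera
o=get_obs()
for z in(.31,.29):go(o,pw(0,.1104,z),-68.1)
# lever as seen now (top cam) + strop handle from side cam
for n in("top","side"):
    c=camera(n);X=cloud(c);P=np.stack([(X[...,:2]-C)@PX,(X[...,:2]-C)@PY,X[...,2]],-1)
    m=(abs(P[...,1])<.06)&(P[...,0]>.09)&(P[...,0]<.2)&(P[...,2]>.034)&(P[...,2]<.05)
    print(n,m.sum(),np.round(P[m].min(0),4),np.round(P[m].max(0),4))
    l=(abs(P[...,0])<.02)&(P[...,1]>-.09)&(P[...,1]<.14)&(P[...,2]>.19)&(P[...,2]<.3)&(c["color"].max(-1)<110)
    print(l.sum(),np.polyfit(P[l][:,1],P[l][:,2],1) if l.sum()>9 else "")
E
```

```text
[3.000e-04 1.104e-01 3.365e-01] F [ 0.  -0.1 -0.7] M [-0.02 -0.06  0.01] grip 0.0031851967642574468 0.0 t 21.075 q [-0.16 -0.16  0.71  1.75  0.1   1.51 -0.64]
dpos [0.0001 0.0004 0.0265] turn [-0.004   0.0015  0.0087]
dpos [0.0001 0.0005 0.0465] turn [-0.004   0.0015  0.0087]
top 332 [ 0.0904 -0.0241  0.0341] [0.1647 0.026  0.0491]
288 [0.30480412 0.24237159]
side 281 [ 0.0903 -0.0261  0.0342] [0.1682 0.024  0.045 ]
737 [0.33821887 0.23583292]
```

The arm is now well inside its joint ranges, and the strop is still home. I'll push the lever down with closed fingertips.

>>> {"method": "move_arm", "body": {"plan": [{"delta_pos": [0, 0, 0.02], "turn": [-0.004, 0, 0.009], "fingers": 1}, {"delta_pos": [0, 0, 0.034], "turn": [-0.004, 0, 0.009], "fingers": 1}, {"delta_pos": [0, 0, 0.042], "turn": [-0.004, 0, 0.009], "fingers": 1}, {"delta_pos": [0, 0, 0.05], "turn": [-0.004, 0, 0.009], "fingers": 1}, {"delta_pos": [0, 0, 0.06], "turn": [-0.004, 0, 0.009], "fingers": 1}, {"delta_pos": [0, 0, 0.07], "turn": [-0.004, 0, 0.009], "fingers": 1}, {"delta_pos": [0, 0, 0.08], "turn": [-0.004, 0, 0.009], "fingers": 1}, {"delta_pos": [0, 0, 0.09], "turn": [-0.004, 0, 0.009], "fingers": 1}, {"delta_pos": [0, 0, 0.1], "turn": [-0.004, 0, 0.009], "fingers": 1}, {"delta_pos": [0, 0, 0.11], "turn": [-0.004, 0, 0.009], "fingers": 1}, {"delta_pos": [0, 0, 0.12], "turn": [-0.004, 0, 0.009], "fingers": 1}, {"delta_pos": [0, 0, 0.12], "turn": [-0.004, 0, 0.009], "fingers": 1}]}}

```text
clock: 22.68
position: [0.3405, -0.3015, 0.2166]
ee_rot: [0.981, 0.192, -0.001, 0.0]
ft_force: [-2.4, -1.2, 4.7]
grip_width: 0.001
grasp_force: 2.0
```

```bash
cat > lm.py <<'E'
from h import *;from workcell import get_obs,camera
o=get_obs();p=inp(o["position"]);print(p,"F",np.round(o["ft_force"]@np.c_[np.r_[PX,0],np.r_[PY,0],[0,0,1]],1),"q",np.round(o["joint_pos"],2),o["clock"])
for s in(-.011,.011): print("th kin",round(.3-np.arctan2(p[2]-.011-.0141-.208,p[1]+s+.095),3))
for n in("top","side"):
    c=camera(n);X=cloud(c);P=np.stack([(X[...,:2]-C)@PX,(X[...,:2]-C)@PY,X[...,2]],-1)
    l=(abs(P[...,0])<.018)&(P[...,1]>-.08)&(P[...,1]<.09)&(abs(P[...,2]-.208)<.04)&(c["color"].max(-1)<120)
    if l.sum()>9:
        f=cv2.fitLine(P[l][:,1:].astype(np.float32),cv2.DIST_HUBER,0,.01,.01).ravel();print(n,l.sum(),"th",.3-np.arctan(f[1]/f[0]))
    cv2.imwrite(f"pics/l_{n}.png",c["color"][:,:,::-1])
E
python3 lm.py
```

```text
[0.0006 0.1105 0.2166] F [-0.2  2.7  4.7] q [-0.15 -0.09  0.75  1.96  0.06  1.25 -0.61] 22.675
th kin 0.385
th kin 0.376
top 207 th 0.37377435
side 398 th 0.3781565
```

>>> {"method": "move_arm", "body": {"plan": [{"delta_pos": [0, 0, 0.007], "turn": [0, 0, 0], "fingers": 1}, {"delta_pos": [0, 0, 0.014], "turn": [0, 0, 0], "fingers": 1}, {"delta_pos": [0, 0, 0.02], "turn": [0, 0, 0], "fingers": 1}, {"delta_pos": [0, 0, 0.025], "turn": [0, 0, 0], "fingers": 1}, {"delta_pos": [0, 0, 0.028], "turn": [0, 0, 0], "fingers": 1}, {"delta_pos": [0, 0, 0.028], "turn": [0, 0, 0], "fingers": 1}, {"delta_pos": [0, 0, 0.028], "turn": [0, 0, 0], "fingers": 1}]}}

```text
clock: 23.65
position: [0.3426, -0.301, 0.1905]
ee_rot: [0.981, 0.192, 0.002, 0.001]
ft_force: [1.2, 3.4, 13.1]
grip_width: -0.001
grasp_force: 6.4
```

```bash
python3 lm.py
python3 - <<'E'
import cv2
s=cv2.imread("pics/l_side.png")[130:250,200:350];cv2.imwrite("pics/q.png",cv2.resize(s,(750,600),interpolation=cv2.INTER_CUBIC))
E
```

```text
[0.0002 0.1085 0.1905] F [ 2.7 -2.4 13.1] q [-0.15 -0.05  0.77  1.99  0.04  1.19 -0.58] 23.65
th kin 0.518
th kin 0.496
top 204 th 0.5092331
side 358 th 0.47617954
```

View pics/q.png

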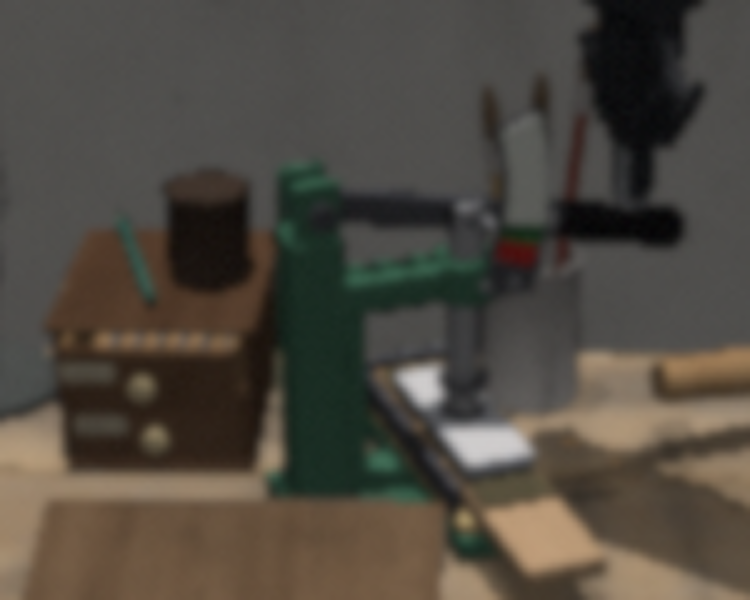

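The shoe is down on the leather. The lever reads about 0.51 rad from kinematics, the top camera and the 13 N force. The plate's green band is at about (522, 232) in the crop, level with the lever. I'll nudge 2 mm to the centre of the band and hold.

>>> {"method": "move_arm", "body": {"plan": [{"delta_pos": [0, 0, 0.001], "turn": [0, 0, 0], "fingers": 1}, {"delta_pos": [0, 0, 0.002], "turn": [0, 0, 0], "fingers": 1}, {"delta_pos": [0, 0, 0.002], "turn": [0, 0, 0], "fingers": 1}, {"delta_pos": [0, 0, 0.002], "turn": [0, 0, 0], "fingers": 1}, {"delta_pos": [0, 0, 0.002], "turn": [0, 0, 0], "fingers": 1}, {"delta_pos": [0, 0, 0.002], "turn": [0, 0, 0], "fingers": 1}, {"delta_pos": [0, 0, 0.002], "turn": [0, 0, 0], "fingers": 1}, {"delta_pos": [0, 0, 0.002], "turn": [0, 0, 0], "fingers": 1}, {"delta_pos": [0, 0, 0.002], "turn": [0, 0, 0], "fingers": 1}, {"delta_pos": [0, 0, 0.002], "turn": [0, 0, 0], "fingers": 1}, {"delta_pos": [0, 0, 0.002], "turn": [0, 0, 0], "fingers": 1}, {"delta_pos": [0, 0, 0.002], "turn": [0, 0, 0], "fingers": 1}]}}

```text
clock: 25.25
position: [0.3428, -0.301, 0.1886]
ee_rot: [0.981, 0.192, 0.002, 0.001]
ft_force: [1.0, 4.7, 13.5]
grip_width: -0.003
grasp_force: 6.7
```

```bash
python3 lm.py
python3 - <<'E'
from h import *;from workcell import camera
c=camera("side");X=cloud(c);P=np.stack([(X[...,:2]-C)@PX,(X[...,:2]-C)@PY,X[...,2]],-1)
# quadrant plate colours by height, press frame
q=(P[...,0]>.01)&(P[...,0]<.035)&(P[...,1]>.0)&(P[...,1]<.06)&(P[...,2]>.13)
k=c["color"].astype(int)
for n,m in dict(green=q&(k[...,1]>k[...,0]+15)&(k[...,1]>k[...,2]+8)&(P[...,2]>.165),red=q&(k[...,0]>k[...,1]+40)).items():
    print(n,m.sum(),np.round(np.percentile(P[m][:,2],[5,50,95]),4) if m.sum() else "",np.round(np.median(P[m][:,1]),3) if m.sum() else "")
m=(P[...,1]>-.05)&(abs(P[...,1])<.06)&(P[...,0]>.09)&(P[...,0]<.2)&(P[...,2]>.034)&(P[...,2]<.05);print(np.round(P[m].min(0),4),np.round(P[m].max(0),4))
E
```

```text
[0.0002 0.1082 0.1886] F [ 4.  -2.7 13.5] q [-0.15 -0.05  0.77  1.99  0.04  1.18 -0.58] 25.25
th kin 0.528
th kin 0.505
top 202 th 0.5429596
side 345 th 0.47987682
green 2 [0.1809 0.1817 0.1825] 0.033
red 20 [0.1638 0.1692 0.1742] 0.026
[ 0.09   -0.0259  0.0341] [0.1688 0.0248 0.0464]
```

It's at about 0.52 rad, 13.5 N, mid-green. I'll hold it there for another 3 s.

>>> {"method": "move_arm", "body": {"plan": [{"delta_pos": [0, 0, 0], "turn": [0, 0, 0], "fingers": 1}, {"delta_pos": [0, 0, 0], "turn": [0, 0, 0], "fingers": 1}, {"delta_pos": [0, 0, 0], "turn": [0, 0, 0], "fingers": 1}, {"delta_pos": [0, 0, 0], "turn": [0, 0, 0], "fingers": 1}, {"delta_pos": [0, 0, 0], "turn": [0, 0, 0], "fingers": 1}, {"delta_pos": [0, 0, 0], "turn": [0, 0, 0], "fingers": 1}, {"delta_pos": [0, 0, 0], "turn": [0, 0, 0], "fingers": 1}, {"delta_pos": [0, 0, 0], "turn": [0, 0, 0], "fingers": 1}, {"delta_pos": [0, 0, 0], "turn": [0, 0, 0], "fingers": 1}, {"delta_pos": [0, 0, 0], "turn": [0, 0, 0], "fingers": 1}, {"delta_pos": [0, 0, 0], "turn": [0, 0, 0], "fingers": 1}, {"delta_pos": [0, 0, 0], "turn": [0, 0, 0], "fingers": 1}]}}

```text
clock: 26.9
position: [0.3428, -0.301, 0.1886]
ee_rot: [0.981, 0.192, 0.002, 0.001]
ft_force: [0.1, 4.3, 14.7]
grip_width: 0.003
grasp_force: 6.7
```

>>> {"method": "move_arm", "body": {"plan": [{"delta_pos": [0, 0, 0], "turn": [0, 0, 0], "fingers": 1}, {"delta_pos": [0, 0, 0], "turn": [0, 0, 0], "fingers": 1}, {"delta_pos": [0, 0, 0], "turn": [0, 0, 0], "fingers": 1}, {"delta_pos": [0, 0, 0], "turn": [0, 0, 0], "fingers": 1}, {"delta_pos": [0, 0, 0], "turn": [0, 0, 0], "fingers": 1}, {"delta_pos": [0, 0, 0], "turn": [0, 0, 0], "fingers": 1}, {"delta_pos": [0, 0, 0], "turn": [0, 0, 0], "fingers": 1}, {"delta_pos": [0, 0, 0], "turn": [0, 0, 0], "fingers": 1}, {"delta_pos": [0, 0, 0], "turn": [0, 0, 0], "fingers": 1}, {"delta_pos": [0, 0, 0], "turn": [0, 0, 0], "fingers": 1}, {"delta_pos": [0, 0, 0], "turn": [0, 0, 0], "fingers": 1}, {"delta_pos": [0, 0, 0], "turn": [0, 0, 0], "fingers": 1}]}}

```text
clock: 28.4
position: [0.3428, -0.301, 0.1886]
ee_rot: [0.981, 0.193, 0.002, 0.001]
ft_force: [0.8, 3.8, 14.1]
grip_width: 0.005
grasp_force: 6.7
```

```bash
python3 lm.py
```

```text
[0.0002 0.1082 0.1886] F [ 3.3 -2.2 14.1] q [-0.15 -0.05  0.77  1.99  0.04  1.18 -0.58] 28.4
th kin 0.528
th kin 0.505
top 203 th 0.48785788
side 353 th 0.47106424
```

```bash
python3 -c "from workcell import hand_in;print(hand_in())"
```

```text
the job is handed in; nothing more can be done
None
```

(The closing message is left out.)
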